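# Slide a hanger round a bent drying rail to its sprung stop

## Task

Pick up the small hanger that stands on the table, thread its eye onto the free end of the bent drying rail and slide it round both bends to the sprung buffer of the stop collar, feeling your way so that it never binds hard on the rail. Set it home against the buffer with a steady push of about 8 newtons for a second, never pushing on rail or buffer with more than 12, then let go and leave it hanging there by itself; leave the other things on the table where they are.

Things in the scene. Friction and masses are not known exactly. Their poses are not given: they have to be found in the camera images.
- hanger: Loose steel hanger, 116 mm tall, 0.12 to 0.2 kg, standing on its foot on the table right of the rail. Origin: centre of the foot's underside, z up, y along the eye's bore (points left within 0.5 rad at the start). From below: dark foot 46 x 34 x 12 mm, thin stem, steel eye, neck, black square grip block. Bottom-heavy: hangs upright from its eye. Either end may be threaded first.
- hanger_eye (a point): Centre of the hanger's eye, 52 mm above the hanger's origin, axes as the hanger. The eye is a ring of 12 mm bore, 25 mm outside, 10 mm long; bore along y. On the 8 mm rod it has 2 mm play all round; it can bind if dragged off line or askew.
- hanger_grip (a point): Point to grip, 100 mm above the hanger's origin, 48 mm above the eye's centre. The black grip block is 14 x 14 mm, from 76 to 116 mm above the hanger's origin, with an 18 mm flange at its foot (75 to 78 mm).
- rail: Fixed bent rail: one level 8 mm steel rod, centre line 140 mm above the table. Origin on the table below the free tip, z up. In its axes (mm) the centre line runs from the tip (0,0) along +y to bend 1 (0,85), turns 65 deg right to bend 2 (77,121), turns 65 deg back and runs along +y to (77,271), then down to a base plate 110 x 130 x 12. Nothing but the stop collar obstructs the rod.
- rail_tip (a point): Centre line's start at the free tip, 140 mm above the table (the round end stands 4 mm farther out). Axes as the rail: +y points into the first leg.
- bend_1 (a point): First bend: where the centre lines of the first and middle legs cross; axes as the rail. The rod is rounded here with 22 mm radius (starts 14 mm before the crossing, ends 14 mm after, and cuts the corner by 4 mm).
- bend_2 (a point): Second bend: where the centre lines of the middle and last legs cross; axes as the rail. Rounded like the first.
- stop: Aluminium stop collar, 24 mm across, 14 mm long, clamped on the rail's last leg 87 to 107 mm past bend 2 (differs each time). Origin: centre of its near face; y along the rod, away from the free tip. A dark sleeve of 15 mm diameter stands out of the near face and carries a grey sprung buffer disc (22 mm across, 5 mm thick) round the rod.
- stop_face (a point): Centre of the collar's near face on the rod's centre line, axes as the collar. The buffer's face stands 8 to 28 mm before it; how far is set afresh each time and not measured. The damped buffer gives 1 mm per 6 N, up to 4 mm, and returns slowly. The hanger's eye centre is 5 mm before the buffer's face when touching.
- tape_roll: Bystander: roll of white paper tape, 62 mm across, 48 mm tall; origin under its centre.
- jar: Bystander: big white jar with red lid, 115 mm across, 129 mm tall; origin under its centre.
- film_clip: Bystander: black film clip, 24 x 36 x 19 mm; origin under its centre.
- pill_pot: Bystander: white pot, 32 mm across, 62 mm tall; origin under its centre.

How it is judged:
On the way, in this order (a step that is already met when the one before it is completed fails the run):
1. the hanger's eye is threaded on the first leg of the rail (y of hanger_eye in the frame of rail_tip between 0.02 and 0.085 m and x of hanger_eye in the frame of rail_tip between -0.008 and 0.008 m and z of hanger_eye in the frame of rail_tip between -0.008 and 0.008 m), for 0.05 s.
2. the hanger is past the first bend, on the middle leg (x of hanger_eye in the frame of bend_1 between 0.03 and 0.07 m and z of hanger_eye in the frame of bend_1 between -0.008 and 0.008 m), for 0.05 s.
3. the hanger is pressed against the stop's buffer with more than 5 N (contact force between hanger and stop above 5 N), for 0.5 s.
At the end, for the whole second after the job is handed in: The hanger hangs on the rail's last leg by its own eye at the stop's buffer, at rest and upright within 0.25 rad, its eye's centre within 38 mm of the centre of the stop collar's face (it is 13 to 33 mm from it when touching the relaxed buffer), and nothing holds it (distance between hanger_eye and stop_face below 0.038 m and angle between hanger's own z axis and vertical below 0.25 rad and linear speed of hanger below 0.03 m/s and contact force between the fingers and hanger below 0.05 N).
It fails at once if the gripped hanger is forced against the rail, or the stop on it, with more than 12 N (contact force between hanger and rail above 12 N and contact force between the fingers and hanger above 5 N).
It fails at once if the hanger is pressed against the stop with more than 12 N (contact force between hanger and stop above 12 N).
It fails at once if the robot pushes hard (over 20 N) on the rail itself (contact force between any of the fingers, the arm and rail above 20 N).
It fails at once if a bystander is moved by more than 20 mm (distance of any of tape_roll, jar, film_clip, pill_pot from where it was at the start of the episode above 0.02 m).
It also fails if it takes over 72 s, if anything falls off the work surface, if the arm or the gripper's body presses on something with over 40 N, if the wrist force passes 120 N, or if a joint passes its speed limit or range.

## Robot

A 7-joint arm with a two-finger parallel gripper is mounted at the origin on a cart in front of the work surface, level with it; the furniture and walls round the work are solid. World frame = base frame: x ahead of the robot, y to its left, z up, the work surface at z = 0. Lengths are in m, angles in rad, forces in N, time in s.
With the tool pointing down it reaches from about 0.425 to 0.875 m from the base axis. Payload 8.4 kg.
Tool frame: the origin (TCP) lies between the finger pads; the fingertips stand 8 mm ahead of it and the grasp point (between the pads) lies 11 mm behind it; z points along the fingers, y is the line along which they close (so a half turn about z gives the same grasp; the last joint's range is limited). The gripper opens to 85 mm and grips with 20 to 120 N. Pads are 22 mm wide; open, the fingers measure 114 mm over their backs; the gripper's body (76 mm by 85 mm) begins 54 mm behind the grasp point. The pads swing forward as they close: fully open they stand 13 mm farther back than shut.
Start: joints at [1.12, 0.333, 0.04, 1.465, -0.013, 1.343, -0.059], TCP at [0.224, -0.61, 0.239] pointing down, gripper open.
Joint ranges: [-2.58, 2.58], [-0.38, 2.09], [-1.3, 1.39], [0.25, 2.4], [-1.5, 4.64], [0.08, 2.09], [-2.65, 2.65]. Speed limits (rad/s): [2.22, 2.22, 2.79, 2.79, 3.14, 3.14, 3.14].

## Interface

Orientations are given as a unit quaternion [x, y, z, w].
In Python, from cell import get_state, cams, ticket gives the robot as it stands. The module is installed in compiled form; this text tells all that it offers.
- The arm moves only by the tool drive_tool, never from a script. Its argument "steps" is a list that holds one entry, the list of rows, each a list of 7 numbers: the opening, from 0 (shut) to 1 (fully open), then the shift along the tool's x, y, z in units of 50 mm (1.0 is 50 mm), then the turn, a rotation vector about the tool's x, y, z in units of 6 degrees (1.0 is 6 degrees). A call has exactly 5 rows; each row is the pose to reach, as a shift and turn from the pose commanded when the call began, along the tool's axes at that moment; what a row does not reach only later rows make up. A row lasts 1/10 s, in which the tool goes at most 50 mm and 8.59 degrees, less where a joint would pass 70% of its speed; a pose out of reach is approached as far as the arm can. A call with a gripper value outside its range is refused whole. The fingers move at their own pace and stop on an object; "newtons" is the grip in N (left out, the last holds). Time passes only in rows, so rows that repeat a pose let the fingers close, or fill a call up. It gives the time, the measured TCP pose, the force, the opening and the grip force at its end, in the units of the state.
- get_state(): the state, without advancing time (a new reading comes with each control period).
- cams.camera(name): name is "scene" or "top" or "wrist"; returns a dict with "frame" (420x560x3 uint8, red, green, blue), "K" (3x3 intrinsics, pixels), "xyz" and "rotation" of the camera in the world; the wrist camera has in their place "T_tool_cam" (4x4, takes a point from camera to tool coordinates, whose origin is the TCP and whose axes are the flange's). Camera axes: x right, y up, looking along -z (the intrinsics and any distortion apply to the point x, -y, -z); pixel columns grow to the right and rows downward; lengths in m; the calibration is good to about 2 mm. A picture is of the moment at which its call begins: read the wrist's pose just before it. There is no depth.
- ticket.close_job(): hands the job in; it is judged then, once.
The state is a dict: "time": time; "joints": joint angles; "qd": joint speeds; "joint_torque": joint torques, N m; "tcp_pos": TCP position; "ee_rot": TCP orientation; "force": force on the tool from outside, world axes, zero at the start; "moment": the same for the moment, N m; "finger_gap": finger opening in m; "finger_force": force on a finger pad.
Only numpy, scipy, OpenCV 4.12 (cv2) and the standard library are available. Lean on these libraries where they do the work, as an engineer would, in place of code of your own. Each camera call takes 0.05 s, during which the arm holds its last target. There are 200 camera calls.

## Working session

There is one attempt and no reset: what is moved stays moved. The work goes in short steps, Python scripts to look and compute and a tool call to move; the robot and the scene stay as the last step left them, time stands still between calls to the robot, and variables do not carry over. Pictures are saved under pics/ and viewed, at most 11 in all, crops included, and the job is handed in when it is done.

Besides the shell and the picture viewer there is one more tool, called after "Request:" by a JSON object that holds its "api" and its "payload". drive_tool: Moves the arm, as the interface text tells. Its arguments: {"type":"object","properties":{"steps":{"type":"array"},"newtons":{"type":"number"}},"required":["steps"]}

```bash
mkdir -p pics
cat > h.py <<'E'
import numpy as np, cv2
from cell import get_state, cams, ticket
from scipy.spatial.transform import Rotation as R
def snap(name, f):
    s=get_state(); c=cams.camera(name)
    cv2.imwrite('pics/'+f, c['frame'][:,:,::-1])
    K=np.array(c['K'])
    if name=='wrist':
        T=np.eye(4);T[:3,:3]=R.from_quat(s['ee_rot']).as_matrix();T[:3,3]=s['tcp_pos']
        T=T@np.array(c['T_tool_cam']); Rc,t=T[:3,:3],T[:3,3]
    else:
        r=np.array(c['rotation']); Rc=r if r.shape==(3,3) else R.from_quat(r).as_matrix(); t=np.array(c['xyz'])
    np.savez('pics/'+f+'.npz',K=K,Rc=Rc,t=t, d=np.array(c.get('distortion',c.get('dist',[0]))))
    return c
def pix(f,uv,z):
    d=np.load('pics/'+f+'.npz');K,Rc,t=d['K'],d['Rc'],d['t']
    p=np.linalg.inv(K)@[uv[0],uv[1],1]; r=Rc@[p[0],-p[1],-p[2]]
    return t+r*(z-t[2])/r[2]
def ray(f,uv):
    d=np.load('pics/'+f+'.npz');K,Rc,t=d['K'],d['Rc'],d['t']
    p=np.linalg.inv(K)@[uv[0],uv[1],1]; return t,Rc@[p[0],-p[1],-p[2]]
def proj(f,X):
    d=np.load('pics/'+f+'.npz');K,Rc,t=d['K'],d['Rc'],d['t']
    p=Rc.T@(np.array(X)-t); q=K@[p[0],-p[1],-p[2]]; return q[:2]/q[2]
def st():
    s=get_state(); print({k:np.round(s[k],4).tolist() for k in ('time','tcp_pos','ee_rot','force','finger_gap','finger_force','joints')})
    print(R.from_quat(s['ee_rot']).as_matrix().round(3).tolist())
E
python3 - <<'E'
from h import *
st()
for n in('top','scene','wrist'):
    c=snap(n,n+'1.png'); print(n,c.keys(),np.round(c['K'],1).tolist()); d=np.load('pics/'+n+'1.png.npz'); print(d['t'].round(3),d['Rc'].round(3).tolist())
E
```

```text
{'time': 0.0, 'tcp_pos': [0.2238, -0.6098, 0.2384], 'ee_rot': [0.9846, 0.175, -0.0002, -0.0008], 'force': [0.0385, 0.1528, -0.2546], 'finger_gap': 0.0852, 'finger_force': 0.0, 'joints': [1.1198, 0.3339, 0.0399, 1.4663, -0.0134, 1.3433, -0.0585]}
[[0.939, 0.345, -0.001], [0.345, -0.939, 0.002], [-0.0, -0.002, -1.0]]
top dict_keys(['frame', 'K', 'xyz', 'rotation']) [[426.8, 0.0, 273.1], [0.0, 426.8, 206.6], [0.0, 0.0, 1.0]]
[0.473 0.171 1.343] [[-0.022, 0.993, -0.115], [-1.0, -0.023, -0.012], [-0.015, 0.115, 0.993]]
scene dict_keys(['frame', 'K', 'xyz', 'rotation']) [[423.5, 0.0, 282.9], [0.0, 423.5, 210.9], [0.0, 0.0, 1.0]]
[0.117 0.468 0.801] [[-0.494, 0.687, -0.533], [-0.869, -0.378, 0.319], [0.018, 0.621, 0.784]]
wrist dict_keys(['frame', 'K', 'T_tool_cam']) [[333.5, 0.0, 277.6], [0.0, 333.5, 205.1], [0.0, 0.0, 1.0]]
[ 0.287 -0.587  0.372] [[0.344, 0.905, 0.251], [-0.939, 0.332, 0.09], [-0.002, -0.266, 0.964]]
```

View pics/top1.png

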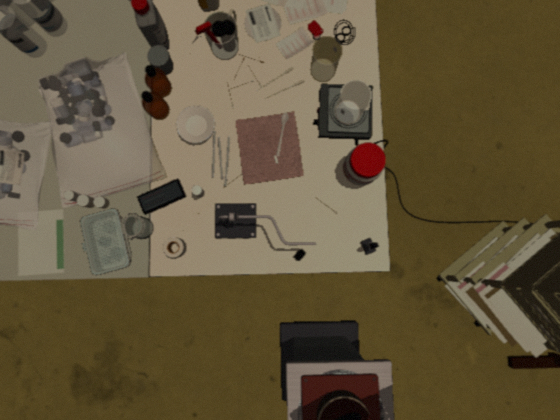

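View pics/scene1.png

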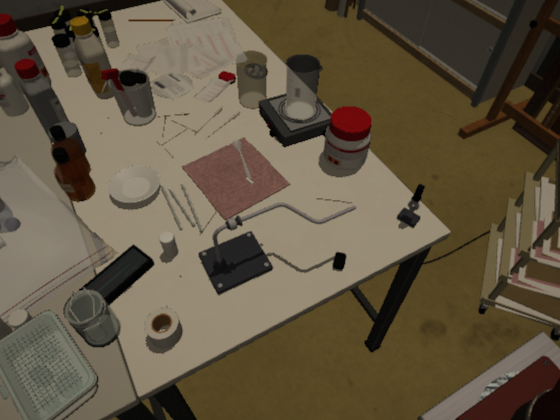

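The top view shows the rail base near (236,221), the rail tip near (315,243), the hanger near (369,246), the jar at (366,162) and the film clip at (300,254). In the scene view the hanger is near (411,208), the tip near (354,207) and the collar near (234,223). I'll enlarge both.

Run:
```python
import cv2
a=cv2.imread('pics/top1.png')[190:270,200:400]; b=cv2.imread('pics/scene1.png')[175:295,195:435]
a=cv2.resize(a,(800,320),interpolation=cv2.INTER_CUBIC); b=cv2.resize(b,(800,400),interpolation=cv2.INTER_CUBIC)[:280+120]
cv2.imwrite('pics/c1.png',cv2.convertScaleAbs(a,alpha=1.4)); cv2.imwrite('pics/c2.png',cv2.convertScaleAbs(b,alpha=1.4))
```

```text
(no output)
```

View pics/c1.png

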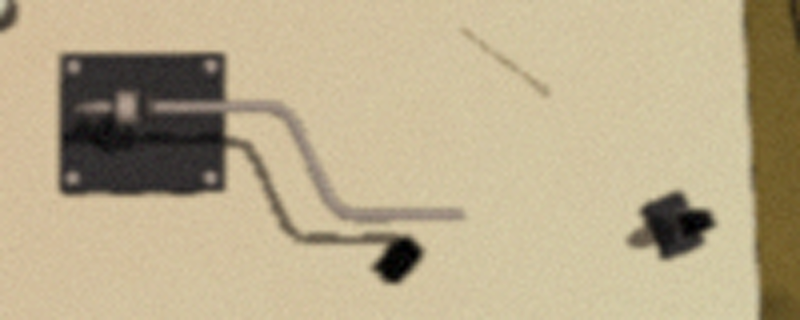

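View pics/c2.png

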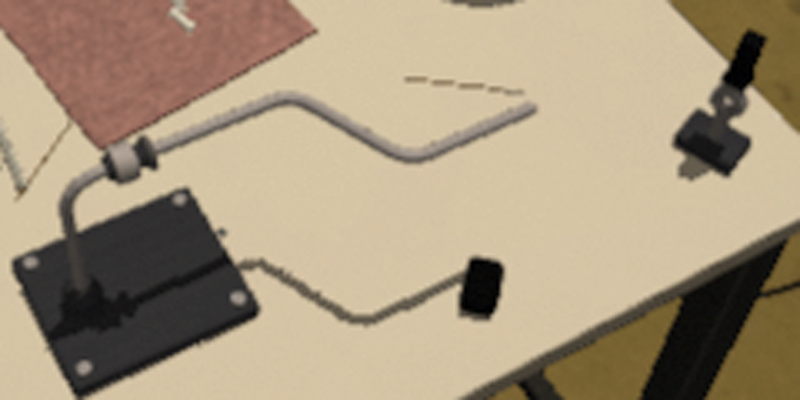

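```bash
cat > rail.py <<'E'
from h import *
from scipy.optimize import least_squares
A=lambda u,v:(200+(u+.5)/4-.5,190+(v+.5)/4-.5)
B=lambda u,v:(195+(u+.5)*.3-.5,175+(v+.5)*.3-.5)
P=[('top1.png',A(464,214.5),(0,-4)),('top1.png',A(342,212),(3.4,82.9)),('top1.png',A(283,106),(73.6,123.1)),
('top1.png',A(400,214.5),(0,None)),('top1.png',A(200,106),(77,None)),
('scene1.png',B(536,106),(0,-4)),('scene1.png',B(412,156),(3.4,82.9)),('scene1.png',B(288,98),(73.6,123.1))]
def w(q,x,y,z=.14):
    c,s=np.cos(q[2]),np.sin(q[2]); return np.array([q[0]+c*x-s*y,q[1]+s*x+c*y,z])
def res(q):
    r=[]
    for f,uv,(x,y) in P:
        if y is None:
            p=pix(f,uv,.14)-w(q,0,0); r.append(-(x/1e3)+np.cos(q[2])*p[0]+np.sin(q[2])*p[1])
        else: r+=list((pix(f,uv,.14)-w(q,x/1e3,y/1e3))[:2])
    return np.array(r)*1e3
if __name__=='__main__':
    s=least_squares(res,[.45,0,0],loss='soft_l1',f_scale=2); q=s.x; print(q, res(q).round(1)); np.save('q.npy',q)
    for f,uv in(('top1.png',A(126,106)),('scene1.png',B(125,160))): print('collar',pix(f,uv,.14)-w(q,.077,.121))
    for f,uv,z in(('top1.png',A(672,226),.012),('top1.png',A(708,218),.116),('scene1.png',B(712,142),.012),('scene1.png',B(732,102),.052),('scene1.png',B(754,38),.116)): print(f,pix(f,uv,z).round(4))
    print('clip',pix('top1.png',A(398,260),.019),'jar',pix('top1.png',(367,161),.129))
E
python3 rail.py
```

```text
[ 0.50636631  0.07109597 -0.0204973 ] [-0.   1.4 -1.5  0.1  3.2  1.2  0.1 -0.1 -0.4 -1.9 -1.2 -2.6  1.1  0.8]
collar [ 2.42738538e-03  1.14630405e-01 -1.11022302e-16]
collar [0.00285495 0.10918727 0.        ]
top1.png [ 0.4973 -0.1029  0.012 ]
top1.png [ 0.5006 -0.1074  0.116 ]
scene1.png [ 0.494  -0.1033  0.012 ]
scene1.png [ 0.4953 -0.1093  0.052 ]
scene1.png [ 0.4978 -0.1085  0.116 ]
clip [0.47582302 0.11009669 0.019     ] jar [ 0.7401493  -0.08865478  0.129     ]
```

View pics/wrist1.png

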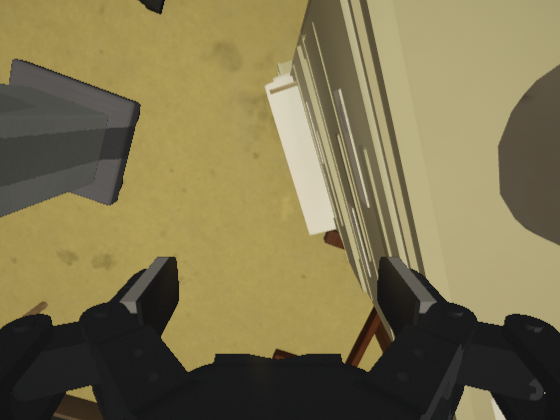

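The wrist view shows only the floor and the fingers, nothing I need. The calibration fit puts the rail tip at about (0.506, 0.071) with yaw near 0, and the hanger at about (0.496, -0.107). Next I'll move to a viewpoint above both.

Request:
{"api": "drive_tool", "payload": {"steps": [[[1, 0.86, -0.5, -0.15, 0, 0, 0.7], [1, 1.72, -1, -0.3, 0, 0, 1.4], [1, 2.58, -1.5, -0.45, 0, 0, 2.1], [1, 3.44, -2, -0.6, 0, 0, 2.75], [1, 4.3, -2.5, -0.8, 0, 0, 3.4]]], "newtons": 60}}

```text
time: 0.65
tcp_pos: [0.3823, -0.4183, 0.2789]
ee_rot: [1.0, -0.004, -0.0, -0.0]
force: [1.1, -1.2, 0.2]
finger_gap: 0.0852
finger_force: 0.0
```

Request:
{"api": "drive_tool", "payload": {"steps": [[[1, 0.3, -0.95, 0, 0, 0, 0], [1, 0.6, -1.9, 0, 0, 0, 0], [1, 0.9, -2.8, 0, 0, 0, 0], [1, 1.2, -3.7, 0, 0, 0, 0], [1, 1.4, -4.6, 0, 0, 0, 0]]]}}

```text
time: 1.15
tcp_pos: [0.4529, -0.1884, 0.2788]
ee_rot: [1.0, -0.002, 0.0, 0.0]
force: [0.6, 0.3, -0.1]
finger_gap: 0.0851
finger_force: 0.0
```

Request:
{"api": "drive_tool", "payload": {"steps": [[[1, 0, -0.9, 0, 0, 0, 0], [1, 0, -1.8, 0, 0, 0, 0], [1, 0, -2.6, 0, 0, 0, 0], [1, 0, -3.2, 0, 0, 0, 0], [1, 0, -3.3, 0, 0, 0, 0]]]}}

```text
time: 1.65
tcp_pos: [0.453, -0.0215, 0.2791]
ee_rot: [1.0, 0.001, 0.0, -0.0]
force: [0.9, 0.0, 0.6]
finger_gap: 0.0854
finger_force: 0.0
```

Run:
```python
from h import *
st(); snap('wrist','w2.png')
a=cv2.imread('pics/w2.png'); cv2.imwrite('pics/w2b.png',cv2.convertScaleAbs(cv2.resize(a,(800,600),interpolation=cv2.INTER_CUBIC),alpha=1.4))
```

```text
{'time': 1.65, 'tcp_pos': [0.453, -0.0215, 0.2791], 'ee_rot': [1.0, 0.0007, 0.0002, -0.0002], 'force': [0.9206, 0.0351, 0.6319], 'finger_gap': 0.0854, 'finger_force': 0.0, 'joints': [0.4274, -0.0718, -0.4477, 1.8345, -0.0321, 1.3716, -1.5825]}
[[1.0, 0.001, 0.0], [0.001, -1.0, 0.0], [0.0, -0.0, -1.0]]
```

View pics/w2b.png

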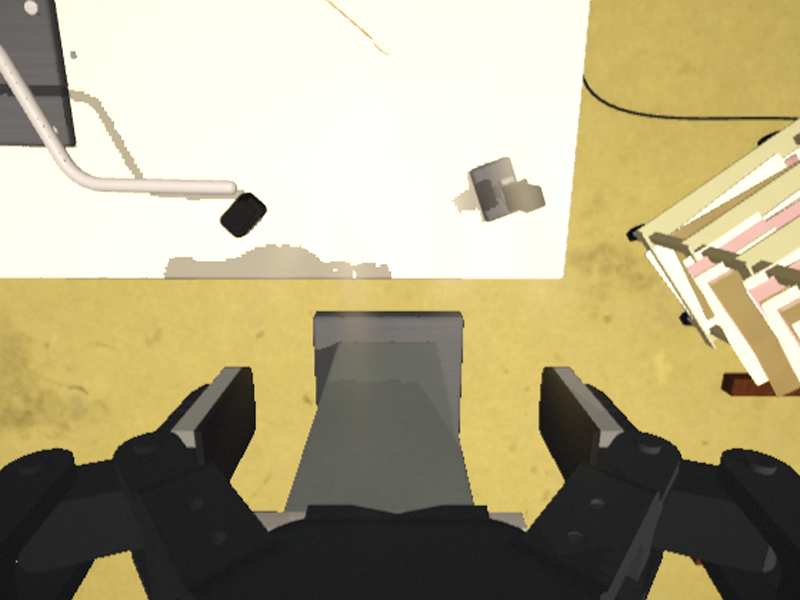

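The wrist view (800 px scale) shows the rail tip at (236,187), the first leg at row 186, bend 1 near (85,183), the film clip at (243,214), and the hanger with its foot centred near (497,190) and its grip block leaning right to (545,195). The hanger's yaw is about +19°. I'll refine the hanger by fitting its silhouette, and the rail by scanning its edges.

```bash
cat > fit.py <<'E'
from h import *
from scipy.optimize import minimize
im=cv2.imread('pics/w2.png'); g=cv2.cvtColor(im,cv2.COLOR_BGR2GRAY)
print(im[118:146,105].tolist()); print(g[131,140:185].tolist()); print(g[131,40:160:10].tolist())
print(im[133,310:385:3].tolist())
E
python3 fit.py
```

```text
[[176, 201, 212], [176, 201, 212], [176, 201, 212], [176, 201, 212], [176, 201, 212], [177, 201, 212], [163, 186, 198], [138, 154, 163], [141, 151, 160], [150, 162, 171], [156, 167, 177], [158, 170, 180], [156, 168, 177], [151, 162, 171], [145, 156, 165], [132, 143, 151], [111, 122, 129], [109, 126, 135], [126, 146, 157], [153, 177, 188], [177, 202, 213], [177, 202, 213], [178, 202, 214], [177, 202, 213], [177, 202, 213], [178, 202, 213], [177, 202, 214], [177, 202, 214]]
[169, 170, 169, 170, 170, 170, 170, 170, 171, 170, 171, 171, 171, 171, 172, 171, 171, 171, 172, 176, 182, 171, 162, 153, 138, 110, 197, 203, 203, 203, 203, 203, 203, 203, 203, 203, 203, 203, 203, 203, 203, 203, 203, 203, 203]
[199, 199, 158, 158, 160, 161, 163, 164, 167, 168, 169, 171]
[[178, 202, 214], [178, 202, 214], [178, 202, 214], [177, 202, 214], [178, 202, 214], [134, 156, 167], [120, 139, 150], [118, 137, 148], [54, 59, 63], [56, 60, 63], [58, 64, 66], [61, 67, 71], [76, 86, 93], [83, 94, 101], [73, 86, 93], [76, 92, 100], [83, 100, 109], [88, 107, 116], [92, 110, 120], [91, 110, 120], [91, 109, 118], [88, 106, 115], [82, 98, 107], [130, 152, 163], [177, 202, 213]]
```

```bash
cat > fit.py <<'E'
from h import *
from rail import w
from scipy.optimize import minimize, least_squares
im=cv2.imread('pics/w2.png').astype(int); b,g_,r=im[...,0],im[...,1],im[...,2]; F='w2.png'
# rail, leg 1 and middle leg centre points
m=(r<190)&(b/r>.855)&(r>110)
L1=[];L2=[]
for u in range(80,155,5):
    v=np.where(m[115:142,u])[0]+115; L1.append(pix(F,(u,(v.min()+v.max())/2),.14)[:2]); 
print('w1',v.min(),v.max())
for v in range(65,100,5):
    u=np.where(m[v,0:60])[0]; u=u[u>(v-37)*.55-10]; L2.append(pix(F,((u.min()+u.max())/2,v),.14)[:2]); print(v,u.min(),u.max(),end=' ')
L1=np.array(L1);L2=np.array(L2); 
tip=pix(F,(165.5,131),.14); print('\ntip end',tip)
a=np.polyfit(L1[:,1],L1[:,0],1); c=np.polyfit(L2[:,1],L2[:,0],1)
print('leg1 slope',a,'yaw',-np.arctan(a[0]),'x at tip',np.polyval(a,tip[1]+.004)); 
yb=(c[1]-a[1])/(a[0]-c[0]); print('bend1',np.polyval(a,yb),yb,'leg2 angle from y deg',np.degrees(np.arctan(c[0])),'len',yb-tip[1]-.004, 'expected',w(np.load('q.npy'),0,.085))
# hanger silhouette
M=np.zeros(r.shape,np.uint8); sub=(r<135); M[100:165,318:388]=sub[100:165,318:388]
n,l,s,_=cv2.connectedComponentsWithStats(M); k=1+s[1:,4].argmax(); M=(l==k).astype(np.uint8)
print('mask bbox',s[k])
def box(dx,dy,z0,z1): return np.array([[sx*dx/2,sy*dy/2,z] for sx in(-1,1) for sy in(-1,1) for z in(z0,z1)])
parts=[box(.046,.034,0,.012),box(.006,.006,.012,.04),box(.006,.006,.06,.076),box(.018,.018,.075,.078),box(.014,.014,.076,.116)]
t=np.linspace(0,2*np.pi,24); parts.append(np.array([[.0125*np.cos(x),y,.052+.0125*np.sin(x)] for x in t for y in(-.005,.005)]))
S=8
def ren(q):
    O=np.zeros((65*S,70*S),np.uint8); Rz=R.from_euler('z',q[2]).as_matrix()
    for p in parts:
        uv=np.array([proj(F,Rz@x+[q[0],q[1],0]) for x in p]); uv=(uv-[318,100]+.5)*S
        cv2.fillConvexPoly(O,cv2.convexHull(uv.astype(np.float32)).astype(np.int32),1)
    return cv2.resize(O.astype(np.float32),(70,65),interpolation=cv2.INTER_AREA)
T=M[100:165,318:388].astype(np.float32)
f=lambda q:np.abs(ren(q/np.array([100,100,10]))-T).sum()
best=min((minimize(f,np.array([.497,-.107,y])*[100,100,10],method='Nelder-Mead',options=dict(initial_simplex=np.array([.497,-.107,y])*[100,100,10]+np.array([[0,0,0],[.5,0,0],[0,.5,0],[0,0,1]]))) for y in(.2,.35,.5)),key=lambda s:s.fun)
print('hanger',best.x/[100,100,10],best.fun,T.sum())
E
python3 fit.py
```

```text
w1 127 134
65 9 20 70 13 24 75 16 27 80 19 30 85 22 33 90 25 39 95 28 39 
tip end [0.5058174  0.06837906 0.14      ]
leg1 slope [0.01918436 0.50471939] yaw -0.01918200726084823 x at tip 0.5061079359035793
bend1 0.5077056195224039 0.1556595901087047 leg2 angle from y deg 63.92542009717905 len 0.08328052620960916 expected [0.50810846 0.15607811 0.14      ]
mask bbox [ 329  111   53   44 1358]
hanger [ 0.4977711  -0.10403743  0.3578262 ] 190.328125 1358.0
```

Rail tip is at (0.5062, 0.0717) with yaw -0.02. Hanger is at (0.498, -0.104) with yaw 0.358. Joint 7 only has room for the bends with the half-turned grasp, so I'll turn by about +200° above the hanger.

Request:
{"api": "drive_tool", "payload": {"steps": [[[1, 0.2, 0.35, 0.3, 0, 0, -1.34], [1, 0.4, 0.7, 0.6, 0, 0, -2.68], [1, 0.6, 1.05, 0.95, 0, 0, -4.02], [1, 0.75, 1.4, 1.3, 0, 0, -5.35], [1, 0.9, 1.65, 1.6, 0, 0, -6.68]]]}}

```text
time: 2.2
tcp_pos: [0.4975, -0.1111, 0.1976]
ee_rot: [0.94, 0.342, -0.001, -0.0]
force: [0.3, 0.0, 0.9]
finger_gap: 0.0857
finger_force: 0.0
```

Request:
{"api": "drive_tool", "payload": {"steps": [[[1, 0, 0, 0, 0, 0, -1.34], [1, 0, 0, 0, 0, 0, -2.68], [1, 0, 0, 0, 0, 0, -4.02], [1, 0, 0, 0, 0, 0, -5.35], [1, 0, 0, 0, 0, 0, -6.68]]]}}

```text
time: 2.7
tcp_pos: [0.4975, -0.1099, 0.1986]
ee_rot: [0.765, 0.644, -0.0, -0.0]
force: [-0.1, 0.1, 0.4]
finger_gap: 0.0853
finger_force: 0.0
```

Request:
{"api": "drive_tool", "payload": {"steps": [[[1, 0, 0, 0, 0, 0, -1.34], [1, 0, 0, 0, 0, 0, -2.68], [1, 0, 0, 0, 0, 0, -4.02], [1, 0, 0, 0, 0, 0, -5.35], [1, 0, 0, 0, 0, 0, -6.68]]]}}

```text
time: 3.2
tcp_pos: [0.4975, -0.1099, 0.1986]
ee_rot: [0.498, 0.867, -0.0, -0.0]
force: [-0.4, -0.3, -0.1]
finger_gap: 0.0857
finger_force: 0.0
```

Request:
{"api": "drive_tool", "payload": {"steps": [[[1, 0, 0, 0, 0, 0, -1.34], [1, 0, 0, 0, 0, 0, -2.68], [1, 0, 0, 0, 0, 0, -4.02], [1, 0, 0, 0, 0, 0, -5.35], [1, 0, 0, 0, 0, 0, -6.68]]]}}

```text
time: 3.7
tcp_pos: [0.4975, -0.1099, 0.1986]
ee_rot: [0.171, 0.985, -0.0, -0.0]
force: [-0.1, -1.1, 0.4]
finger_gap: 0.0851
finger_force: 0.0
```

Request:
{"api": "drive_tool", "payload": {"steps": [[[1, 0, 0, 0, 0, 0, -1.34], [1, 0, 0, 0, 0, 0, -2.68], [1, 0, 0, 0, 0, 0, -4.02], [1, 0, 0, 0, 0, 0, -5.35], [1, 0, 0, 0, 0, 0, -6.68]]]}}

```text
time: 4.2
tcp_pos: [0.4975, -0.1099, 0.1986]
ee_rot: [-0.177, 0.984, -0.0, -0.0]
force: [0.1, -0.5, 0.2]
finger_gap: 0.0857
finger_force: 0.0
```

Run:
```python
from h import *
st(); snap('wrist','w3.png')
s=get_state(); Rt=R.from_quat(s['ee_rot']).as_matrix()
print('to grasp, tool units', (Rt.T@(np.array([.4978,-.104,.092])-s['tcp_pos'])/.05).round(3), 'yaw', np.degrees(np.arctan2(Rt[1,0],Rt[0,0])))
```

```text
{'time': 4.2, 'tcp_pos': [0.4975, -0.1099, 0.1986], 'ee_rot': [-0.1768, 0.9842, -0.0001, -0.0004], 'force': [0.1345, -0.5483, 0.2305], 'finger_gap': 0.0857, 'finger_force': 0.0, 'joints': [0.6304, 0.1113, -0.531, 1.8332, 0.0604, 1.2135, 2.0072]}
[[-0.937, -0.348, -0.001], [-0.348, 0.937, -0.0], [0.001, 0.0, -1.0]]
to grasp, tool units [-0.05   0.108  2.132] yaw -159.1276684398301
```

View pics/w3.png

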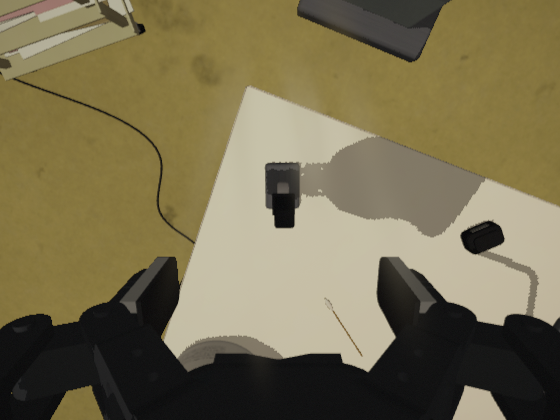

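The block is centred near column 285 with its edges parallel to the pads, which agrees with the computed 5 mm y offset. I'll descend.

Request:
{"api": "drive_tool", "payload": {"steps": [[[1, -0.05, 0.11, 0.3, 0, 0, 0], [1, -0.05, 0.11, 0.9, 0, 0, 0], [1, -0.05, 0.11, 1.5, 0, 0, 0], [1, -0.05, 0.11, 1.95, 0, 0, 0], [1, -0.05, 0.11, 2.13, 0, 0, 0]]]}}

```text
time: 4.75
tcp_pos: [0.4967, -0.1032, 0.0901]
ee_rot: [-0.173, 0.985, 0.001, -0.002]
force: [0.1, -0.1, -0.0]
finger_gap: 0.0854
finger_force: 0.0
```

Request:
{"api": "drive_tool", "payload": {"steps": [[[0.5, 0, 0, 0, 0, 0, 0], [0.3, 0, 0, 0, 0, 0, 0], [0, 0, 0, 0, 0, 0, 0], [0, 0, 0, 0, 0, 0, 0], [0, 0, 0, 0, 0, 0, 0]]], "newtons": 60}}

```text
time: 5.25
tcp_pos: [0.4988, -0.1024, 0.0932]
ee_rot: [-0.175, 0.985, -0.0, 0.001]
force: [1.4, -2.1, -1.1]
finger_gap: 0.0128
finger_force: 61.8
```

Request:
{"api": "drive_tool", "payload": {"steps": [[[0, 0, 0, 0, 0, 0, 0], [0, 0, 0, 0, 0, 0, 0], [0, 0, 0, 0, 0, 0, 0], [0, 0, 0, 0, 0, 0, 0], [0, 0, 0, 0, 0, 0, 0]]]}}

```text
time: 5.75
tcp_pos: [0.4988, -0.1024, 0.0931]
ee_rot: [-0.175, 0.985, -0.0, 0.0]
force: [-0.6, -0.8, 6.0]
finger_gap: 0.0135
finger_force: 60.5
```

Request:
{"api": "drive_tool", "payload": {"steps": [[[0, 0, 0, -0.3, 0, 0, 0.3], [0, 0, 0.1, -0.8, 0, 0, 1], [0, -0.1, 0.3, -1.3, 0, 0, 2], [0, -0.3, 0.6, -1.6, 0, 0, 3], [0, -0.5, 1, -1.76, 0, 0, 3.54]]]}}

```text
time: 6.25
tcp_pos: [0.5051, -0.0466, 0.1828]
ee_rot: [0.013, 1.0, -0.0, 0.001]
force: [0.3, 0.3, -2.2]
finger_gap: 0.0127
finger_force: 59.5
```

```bash
cat > rel.py <<'E'
from h import *
# pose in rail frame: TCP x,y relative tip (mm), z-.14, tool yaw-180 relative rail (deg); force in rail axes
tip=np.array([.5062,.0717,.14]); yw=-.0195
def rel():
    s=get_state(); Rt=R.from_quat(s['ee_rot']).as_matrix(); Rr=R.from_euler('z',yw).as_matrix()
    p=Rr.T@(np.array(s['tcp_pos'])-tip)*1e3; A=Rr.T@Rt@np.diag([-1,1,-1])
    print('t',round(s['time'],2),'rail xyz',p.round(1),'rotvec deg',np.degrees(R.from_matrix(A).as_rotvec()).round(2),'F',(Rr.T@s['force']).round(1),'M',(Rr.T@s['moment']).round(2),'grip',round(s['finger_force'],1),'j7',round(s['joints'][6],2))
    return p,A
E
python3 -c "from rel import *; rel(); st()"
```

```text
t 6.25 rail xyz [   1.2 -118.3   42.8] rotvec deg [-0.02 -0.12 -0.36] F [ 0.3  0.3 -2.2] M [ 0.07 -0.06 -0.03] grip 59.5 j7 1.49
{'time': 6.25, 'tcp_pos': [0.5051, -0.0466, 0.1828], 'ee_rot': [0.0129, 0.9999, -0.0002, 0.001], 'force': [0.3461, 0.3187, -2.228], 'finger_gap': 0.0127, 'finger_force': 59.5099, 'joints': [0.5199, 0.12, -0.5485, 1.8595, 0.0682, 1.1784, 1.4935]}
[[-1.0, 0.026, 0.002], [0.026, 1.0, -0.0], [-0.002, -0.0, -1.0]]
```

Request:
{"api": "drive_tool", "payload": {"steps": [[[0, 0, 0.3, 0, 0, 0, -0.06], [0, 0, 0.8, 0, 0, 0, -0.06], [0, 0, 1.3, 0, 0, 0, -0.06], [0, 0, 1.6, 0, 0, 0, -0.06], [0, 0, 1.7, 0, 0, 0, -0.06]]]}}

```text
time: 6.75
tcp_pos: [0.5055, 0.0403, 0.1802]
ee_rot: [0.004, 1.0, 0.0, -0.0]
force: [-0.8, -0.5, -2.1]
finger_gap: 0.013
finger_force: 59.4
```

Run:
```python
from rel import *
rel(); snap('wrist','w4.png'); snap('scene','s4.png')
a=cv2.imread('pics/w4.png')[60:300,180:460]; b=cv2.imread('pics/s4.png')
p=proj('s4.png',[.506,.05,.15]); print(p)
u,v=int(p[0]),int(p[1]); b=b[v-60:v+60,u-70:u+70]; np.save('off.npy',[u-70,v-60])
a=cv2.convertScaleAbs(cv2.resize(a,(560,480),interpolation=cv2.INTER_CUBIC),alpha=1.3); b=cv2.convertScaleAbs(cv2.resize(b,(560,480),interpolation=cv2.INTER_CUBIC),alpha=1.4)
c=cv2.resize(np.hstack([a,b]),(800,343)); cv2.imwrite('pics/c4.png',c)
```

```text
t 6.75 rail xyz [ -0.1 -31.4  40.2] rotvec deg [0.03 0.06 0.62] F [-0.8 -0.5 -2.1] M [0.01 0.02 0.02] grip 59.4 j7 1.33
[362.33626499 200.45138012]
```

View pics/c4.png

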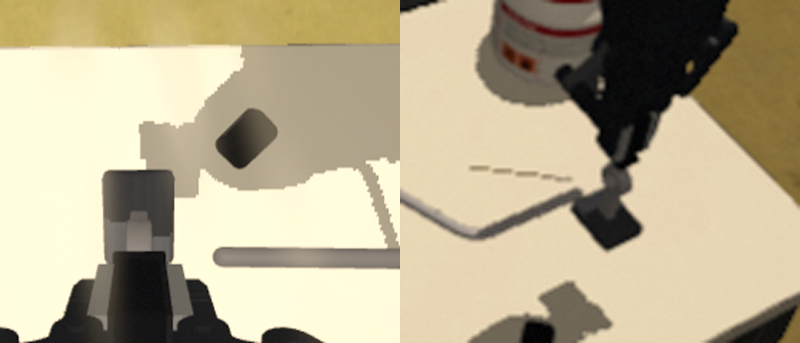

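The wrist half (left) shows the rod tip end at (213,257). The eye's far edge is at row 212, columns 127–152, and the foot spans columns 102–175. The scene half (right) shows the eye centre at about (617,182) and the rod tip at about (580,192). I'll compute the offsets.

Run:
```python
from rel import *
W=lambda u,v:(180+u/1.4286-.2,60+v/1.4286-.2)
o=np.load('off.npy'); S=lambda u,v:(o[0]+(u-400)/2.857-.3,o[1]+v/2.857-.3)
Rr=R.from_euler('z',yw).as_matrix()
rr=lambda p:(Rr.T@(p-tip)*1e3).round(1)
print('rod',rr(pix('w4.png',W(300,257),.14)),rr(pix('w4.png',W(380,258),.14)),'tipend',rr(pix('w4.png',W(213,257),.14)))
print('eye edge',rr(pix('w4.png',W(139,212),.14)), 'foot top cols',rr(pix('w4.png',W(102,180),.1)),rr(pix('w4.png',W(175,180),.1)),'foot -x edge',rr(pix('w4.png',W(139,170),.1)))
print('scene eye',rr(pix('s4.png',S(617,182),.14)),'tipend',rr(pix('s4.png',S(580,192),.14)), 'foot',rr(pix('s4.png',S(607,220),.1)))
g=cv2.imread('pics/w4.png',0)
print('rod col',g[228:254,400].tolist())
print('hanger col 277',g[170:240:2,277].tolist())
print('foot row 190',g[190,245:310].tolist()); print('row 215 eye', g[215,245:310].tolist())
```

```text
rod [-0.7 31.   0. ] [-0.6 62.3  0. ] tipend [-0.4 -2.9  0. ]
eye edge [-18.3 -31.9   0. ] foot top cols [-22.  -48.9 -40. ] [-22.3 -15.5 -40. ] foot -x edge [-26.8 -32.  -40. ]
scene eye [ -5.1 -33.1   0. ] tipend [-0.4 -4.5  0. ] foot [ -7.6 -30.8 -40. ]
rod col [195, 195, 194, 195, 185, 149, 103, 107, 110, 113, 114, 116, 117, 117, 115, 114, 112, 110, 106, 159, 194, 194, 195, 195, 195, 194]
hanger col 277 [197, 197, 196, 197, 165, 37, 43, 45, 46, 46, 47, 47, 46, 47, 47, 47, 47, 46, 46, 70, 74, 73, 71, 80, 83, 87, 91, 94, 98, 99, 101, 104, 107, 29, 15]
foot row 190 [194, 194, 194, 194, 194, 194, 149, 97, 85, 81, 78, 74, 71, 68, 64, 61, 59, 57, 55, 51, 51, 48, 48, 47, 46, 45, 44, 45, 47, 47, 47, 46, 47, 46, 46, 46, 46, 47, 47, 48, 47, 47, 47, 48, 50, 50, 51, 52, 52, 54, 56, 56, 58, 59, 60, 60, 60, 125, 130, 131, 131, 131, 132, 132, 133]
row 215 eye [194, 193, 193, 193, 193, 193, 194, 128, 97, 95, 95, 94, 83, 80, 77, 75, 72, 71, 69, 67, 66, 66, 65, 65, 75, 78, 78, 78, 78, 78, 78, 77, 76, 75, 76, 76, 76, 75, 74, 74, 61, 48, 46, 46, 46, 49, 48, 47, 48, 48, 47, 47, 49, 48, 48, 48, 82, 189, 196, 195, 195, 195, 195, 195, 195]
```

Run:
```python
from rel import *
g=cv2.imread('pics/w4.png',0)
for v in range(204,240,3): print(v,g[v,258:300].tolist())
Rr=R.from_euler('z',yw).as_matrix()
s=get_state(); p=Rr.T@(np.array(s['tcp_pos'])-tip)
# predicted pixels if hanger centred at TCP x + dx , eye 41 mm below TCP
for dx in(0,-.002,-.004):
    q=lambda x,y,z: proj('w4.png',tip+Rr@(p+[x+dx,y,z])).round(1).tolist()
    print(dx,'foot -x edge top',q(-.023,-.017,-.081),q(-.023,.017,-.081),'bottom',q(-.023,-.017,-.093),'foot y at x0',q(0,-.017,-.081),q(0,.017,-.081),'eye -x edge',q(-.0125,-.005,-.041),q(-.0125,.005,-.041),'45deg',q(-.0088,-.005,-.0322),'stem base',q(-.004,0,-.081),'flange',q(-.009,-.009,-.015))
print('rod',proj('w4.png',tip+Rr@[0,.05,0]),proj('w4.png',tip+Rr@[0,-.004,0]))
```

```text
204 [68, 64, 62, 58, 57, 55, 52, 50, 49, 47, 48, 47, 46, 45, 45, 47, 46, 46, 47, 46, 47, 46, 45, 45, 45, 48, 47, 47, 46, 46, 47, 48, 49, 49, 49, 50, 50, 49, 51, 51, 53, 52]
207 [69, 64, 61, 59, 57, 54, 52, 51, 49, 48, 48, 47, 47, 51, 52, 56, 56, 56, 56, 55, 56, 56, 55, 55, 50, 49, 48, 47, 45, 45, 47, 48, 49, 49, 49, 48, 49, 48, 50, 51, 51, 51]
210 [67, 65, 62, 60, 56, 55, 51, 50, 50, 49, 47, 46, 47, 70, 74, 75, 74, 73, 74, 74, 73, 74, 73, 74, 72, 52, 47, 47, 44, 45, 47, 48, 48, 48, 49, 49, 49, 48, 49, 50, 50, 50]
213 [68, 65, 62, 59, 57, 55, 52, 50, 49, 49, 50, 51, 59, 71, 73, 73, 72, 72, 72, 71, 70, 71, 71, 70, 71, 59, 54, 48, 47, 45, 46, 47, 48, 49, 48, 48, 48, 47, 48, 49, 49, 49]
216 [93, 91, 88, 87, 86, 84, 82, 81, 82, 81, 75, 80, 82, 82, 83, 83, 82, 82, 81, 80, 81, 80, 80, 80, 80, 80, 79, 70, 50, 46, 47, 48, 47, 48, 47, 48, 47, 47, 48, 49, 48, 48]
219 [92, 91, 89, 86, 85, 84, 82, 81, 82, 80, 81, 87, 88, 88, 87, 87, 86, 86, 86, 86, 86, 86, 87, 86, 86, 86, 86, 79, 55, 46, 46, 48, 48, 48, 47, 47, 47, 47, 47, 48, 48, 47]
222 [91, 90, 87, 86, 85, 83, 81, 81, 82, 77, 83, 91, 93, 91, 9
[... 1055 characters left out ...]
 184.8] bottom [251.0, 180.8] foot y at x0 [250.1, 217.7] [300.4, 218.2] eye -x edge [265.9, 218.2] [284.1, 218.4] 45deg [265.4, 230.0] stem base [275.3, 212.3] flange [255.7, 241.7]
-0.002 foot -x edge top [249.6, 181.3] [301.5, 181.8] bottom [251.0, 177.9] foot y at x0 [250.0, 214.9] [300.5, 215.4] eye -x edge [265.9, 214.7] [284.2, 214.9] 45deg [265.4, 226.4] stem base [275.3, 209.4] flange [255.7, 237.7]
-0.004 foot -x edge top [249.6, 178.3] [301.6, 178.8] bottom [251.0, 175.0] foot y at x0 [250.0, 212.1] [300.6, 212.5] eye -x edge [265.9, 211.2] [284.2, 211.4] 45deg [265.4, 222.8] stem base [275.3, 206.6] flange [255.7, 233.8]
rod [423.61315352 241.21579537] [326.87282293 240.32995719]
```

The eye sits about 1.4 mm to the -x side of the rod line, both measured in the same image. I'll correct that and close in.

Request:
{"api": "drive_tool", "payload": {"steps": [[[0, -0.03, 0.1, -0.015, 0, 0, 0.1], [0, -0.03, 0.2, -0.015, 0, 0, 0.1], [0, -0.03, 0.26, -0.015, 0, 0, 0.1], [0, -0.03, 0.26, -0.015, 0, 0, 0.1], [0, -0.03, 0.26, -0.015, 0, 0, 0.1]]]}}

```text
time: 7.35
tcp_pos: [0.5078, 0.0511, 0.1812]
ee_rot: [0.012, 1.0, -0.0, -0.0]
force: [1.3, 0.4, -1.7]
finger_gap: 0.0131
finger_force: 59.5
```

```bash
python3 -c "
from rel import *
rel(); snap('wrist','w5.png'); rel()
g=cv2.imread('pics/w5.png',0); print('rod cols', [(u,g[225:255,u].tolist()) for u in (340,)])
for v in (225,228): print(g[v,255:300].tolist())
print('col',g[205:225,276].tolist())"
```

```text
t 7.35 rail xyz [  2.  -20.5  41.2] rotvec deg [-0.01  0.01 -0.21] F [ 1.3  0.4 -1.7] M [-0.01  0.03 -0.  ] grip 59.5 j7 1.29
t 7.4 rail xyz [  2.  -20.6  41.2] rotvec deg [-0.01  0.01 -0.22] F [ 0.  -0.3 -0.7] M [ 0.02  0.02 -0.07] grip 59.5 j7 1.29
rod cols [(340, [195, 195, 167, 87, 95, 99, 103, 105, 108, 111, 111, 109, 105, 103, 100, 96, 120, 171, 195, 195, 195, 196, 195, 195, 196, 195, 195, 196, 195, 195])]
[93, 93, 92, 91, 89, 88, 86, 85, 85, 82, 81, 82, 78, 84, 94, 96, 96, 96, 97, 96, 97, 96, 98, 97, 97, 96, 95, 95, 95, 93, 88, 69, 62, 64, 79, 82, 82, 54, 47, 46, 46, 46, 76, 74, 67]
[93, 92, 92, 91, 89, 88, 86, 85, 84, 82, 80, 81, 79, 86, 98, 100, 101, 101, 101, 101, 100, 100, 99, 99, 99, 99, 100, 99, 98, 96, 92, 77, 77, 79, 81, 82, 82, 81, 81, 79, 78, 79, 79, 74, 67]
col [46, 46, 56, 70, 73, 73, 74, 74, 72, 73, 76, 81, 83, 84, 87, 88, 90, 92, 93, 95]
```

Run:
```python
from rel import *
Rr=R.from_euler('z',yw).as_matrix()
for f,p in(('w4.png',[-.0001,-.0314,.0402]),('w5.png',[.002,-.0205,.0412])):
    p=np.array(p); g=cv2.imread('pics/'+f,0)
    for u in(345,370,400,430):
        c=g[215:260,u].astype(float); t=150; k=np.where(c<t)[0]; a,b=k.min(),k.max()
        top=a-1+(c[a-1]-t)/(c[a-1]-c[a])+215; 
        # predicted top edge row: rod surface toward the camera's -x side
        pr=[proj(f,tip+Rr@[0,y,0]) for y in np.linspace(0,.08,81)]
        i=np.argmin([abs(q[0]-u) for q in pr]); 
        print(f,u,'top',round(top,1),'bot',b+215.5,'c',round((top+b+215.5)/2,1),'pred centre',pr[i].round(1))
    for dx in(-.001,-.002,-.003): print(dx,'eye edge',proj(f,tip+Rr@(p+[-.0125+dx,0,-.041])).round(1))
```

```text
w4.png 345 top 232.3 bot 246.5 c 239.4 pred centre [344.8 240.5]
w4.png 370 top 232.5 bot 246.5 c 239.5 pred centre [369.9 240.7]
w4.png 400 top 233.0 bot 246.5 c 239.7 pred centre [400.3 241. ]
w4.png 430 top 233.2 bot 247.5 c 240.3 pred centre [430.8 241.3]
-0.001 eye edge [278.  216.1]
-0.002 eye edge [278.  214.4]
-0.003 eye edge [278.  212.6]
w5.png 345 top 227.2 bot 241.5 c 234.4 pred centre [345.  235.4]
w5.png 370 top 227.2 bot 241.5 c 234.4 pred centre [370.1 235.3]
w5.png 400 top 227.3 bot 241.5 c 234.4 pred centre [400.6 235.1]
w5.png 430 top 226.9 bot 240.5 c 233.7 pred centre [429.2 235. ]
-0.001 eye edge [277.7 216.1]
-0.002 eye edge [277.7 214.3]
-0.003 eye edge [277.7 212.6]
```

Request:
{"api": "drive_tool", "payload": {"steps": [[[0, 0.014, 0.05, 0, 0, 0, 0], [0, 0.014, 0.1, 0, 0, 0, -0.03], [0, 0.014, 0.15, 0, 0, 0, -0.03], [0, 0.014, 0.2, 0, 0, 0, -0.03], [0, 0.014, 0.2, 0, 0, 0, -0.03]]]}}

```text
time: 7.9
tcp_pos: [0.5073, 0.0619, 0.1812]
ee_rot: [0.01, 1.0, 0.0, 0.0]
force: [-0.5, -0.5, -1.6]
finger_gap: 0.0131
finger_force: 59.5
```

Request:
{"api": "drive_tool", "payload": {"steps": [[[0, 0, 0.04, 0, 0, 0, 0], [0, 0, 0.08, 0, 0, 0, 0], [0, 0, 0.12, 0, 0, 0, 0], [0, 0, 0.14, 0, 0, 0, 0], [0, 0, 0.14, 0, 0, 0, 0]]]}}

```text
time: 8.4
tcp_pos: [0.5075, 0.0686, 0.1812]
ee_rot: [0.01, 1.0, 0.0, 0.0]
force: [0.4, -0.2, -1.2]
finger_gap: 0.013
finger_force: 59.5
```

```bash
python3 -c "
from rel import *
rel()"
```

```text
t 8.4 rail xyz [ 1.4 -3.1 41.2] rotvec deg [ 0.01 -0.   -0.01] F [ 0.4 -0.2 -1.2] M [-0.02 -0.01 -0.04] grip 59.5 j7 1.25
```

Request:
{"api": "drive_tool", "payload": {"steps": [[[0, 0, 0.06, 0, 0, 0, 0], [0, 0, 0.12, 0, 0, 0, 0], [0, 0, 0.18, 0, 0, 0, 0], [0, 0, 0.24, 0, 0, 0, 0], [0, 0, 0.3, 0, 0, 0, 0]]]}}

```text
time: 8.9
tcp_pos: [0.5078, 0.0837, 0.1812]
ee_rot: [0.01, 1.0, 0.0, 0.0]
force: [-0.0, 0.9, -1.5]
finger_gap: 0.013
finger_force: 59.5
```

Request:
{"api": "drive_tool", "payload": {"steps": [[[0, 0, 0.08, 0, 0, 0, 0], [0, 0, 0.16, 0, 0, 0, 0], [0, 0, 0.24, 0, 0, 0, 0], [0, 0, 0.3, 0, 0, 0, 0], [0, 0, 0.3, 0, 0, 0, 0]]]}}

```text
time: 9.4
tcp_pos: [0.508, 0.099, 0.1812]
ee_rot: [0.01, 1.0, 0.0, 0.0]
force: [-0.6, -0.1, -1.7]
finger_gap: 0.0129
finger_force: 59.5
```

```bash
python3 -c "
from rel import *
rel(); snap('wrist','w6.png'); rel()"
```

```text
t 9.4 rail xyz [ 1.3 27.3 41.2] rotvec deg [ 0.01 -0.    0.02] F [-0.6 -0.1 -1.7] M [-0.02  0.06  0.01] grip 59.5 j7 1.19
t 9.45 rail xyz [ 1.3 26.9 41.2] rotvec deg [ 0.01  0.   -0.  ] F [-0.1 -0.4 -1.8] M [ 0.    0.03 -0.03] grip 59.5 j7 1.19
```

Request:
{"api": "drive_tool", "payload": {"steps": [[[0, 0, 0, -0.02, 0, 0, 0], [0, 0, 0, -0.03, 0, 0, 0], [0, 0, 0, -0.04, 0, 0, 0], [0, 0, 0, -0.04, 0, 0, 0], [0, 0, 0, -0.04, 0, 0, 0]]]}}

```text
time: 9.95
tcp_pos: [0.5081, 0.0982, 0.1832]
ee_rot: [0.01, 1.0, -0.0, 0.0]
force: [0.1, 0.3, -2.7]
finger_gap: 0.0127
finger_force: 59.2
```

```bash
python3 -c "
from rel import *
rel(); snap('wrist','w7.png'); snap('scene','s7.png'); rel()
p=proj('s7.png',[.507,.11,.15]); u,v=int(p[0]),int(p[1])
b=cv2.imread('pics/s7.png')[v-45:v+45,u-50:u+50]; a=cv2.imread('pics/w7.png')[120:255,205:355]
cv2.imwrite('pics/c7.png',cv2.convertScaleAbs(np.hstack([cv2.resize(x,(400,360),interpolation=cv2.INTER_CUBIC) for x in (a,b)]),alpha=1.5))"
```

```text
t 9.95 rail xyz [ 1.4 26.5 43.2] rotvec deg [-0.   -0.   -0.04] F [ 0.1  0.3 -2.7] M [-0.17 -0.1  -0.03] grip 59.2 j7 1.19
t 10.05 rail xyz [ 1.4 26.5 43.1] rotvec deg [-0.01  0.   -0.04] F [ 0.  -0.8 -2.3] M [-0.14 -0.16 -0.04] grip 59.2 j7 1.19
```

View pics/c7.png

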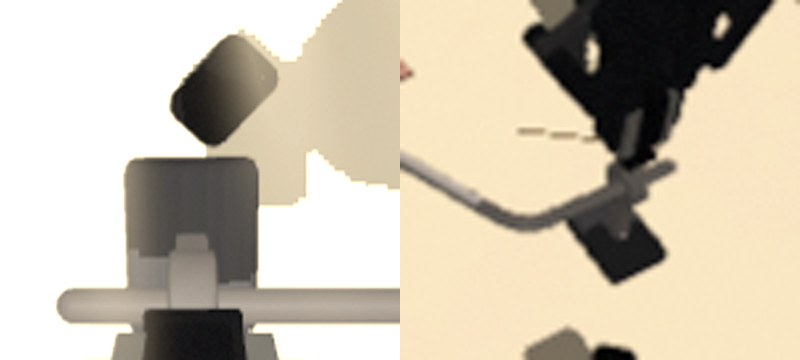

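The picture confirms the eye is threaded: the wrist half shows the rod passing through at row 305, and the scene half shows the ring round the rod at (630,185). The z probe touched at about +2 mm, so TCP z ≈ 41 mm above the rod is centred. Next is a path helper for the bends.

```bash
cat > path.py <<'E'
from rel import *
import sys
e=np.array([-.0013,0,-.041])
th=np.radians(65); Ra=.022; T=Ra*np.tan(th/2)
def cl(s):  # arc length -> x,y,heading turn (clockwise)
    L=[.085-T,Ra*th,np.hypot(.077,.036)-2*T,Ra*th]; p=np.zeros(2); a=0
    for k,l in enumerate(L+[9]):
        d=min(s,l); r=k in(1,3); sg=1 if k==1 else -1
        if r:
            b=sg*d/Ra; n=sg*np.array([np.cos(a),-np.sin(a)])   # towards arc centre
            a2=a+b; n2=sg*np.array([np.cos(a2),-np.sin(a2)]); p=p+Ra*(n-n2); a=a2
        else: p=p+d*np.array([np.sin(a),np.cos(a)])
        s-=d
        if s<=1e-9: break
    return p[0],p[1],a
def pose(s,dx=0,dz=0):
    x,y,a=cl(s); Q=R.from_euler('z',-a).as_matrix(); p=np.array([x,y,0])+Q@(-e+[dx,0,dz])
    Rr=R.from_euler('z',yw).as_matrix(); return tip+Rr@p, Rr@Q@np.diag([-1.,1,-1])
def rows(ss,dx=0,dz=0):
    s=get_state(); Rt=R.from_quat(s['ee_rot']).as_matrix(); p0=np.array(s['tcp_pos'])
    for q in ss:
        p,A=pose(q/1e3,dx,dz); sh=Rt.T@(p-p0)/.05; tu=np.degrees(R.from_matrix(Rt.T@A).as_rotvec())/6
        print([0]+sh.round(3).tolist()+tu.round(2).tolist())
def where():
    s=get_state(); Rr=R.from_euler('z',yw).as_matrix(); Rt=R.from_quat(s['ee_rot']).as_matrix()
    E=Rr.T@(np.array(s['tcp_pos'])+Rt@np.diag([-1,1,-1])@e-tip)
    S=np.arange(0,.36,.0005); P=np.array([cl(v) for v in S]); i=((P[:,:2]-E[:2])**2).sum(1).argmin(); a=P[i,2]
    Q=R.from_euler('z',-a).as_matrix(); d=Q.T@(E-[P[i,0],P[i,1],0])*1e3
    yaw=R.from_matrix(Rr.T@Rt@np.diag([-1,1,-1])).as_rotvec()
    F=Q.T@Rr.T@s['force']; M=Q.T@Rr.T@s['moment']
    print('t',round(s['time'],2),'s',S[i]*1e3,'off',d.round(1),'yaw err',np.degrees(yaw+[0,0,a]).round(1),'F',F.round(1),'M',M.round(2),'grip',round(s['finger_force'],1),'j',np.round(s['joints'],2))
if __name__=='__main__':
    where(); a=[float(v) for v in sys.argv[1:]]
    if a: rows(a)
E
python3 path.py 30 34 38 42 46; python3 -c "
from path import *
print([cl(x) for x in (.071,.096,.153,.178,.25)])"
```

```text
t 10.05 s 26.5 off [ 0.1 -0.   2.1] yaw err [-0.  0. -0.] F [ 0.  -0.8 -2.3] M [-0.14 -0.16 -0.04] grip 59.2 j [ 0.33  0.16 -0.66  1.83  0.1   1.19  1.19]
[0, 0.001, 0.07, 0.043, -0.0, -0.0, -0.01]
[0, 0.002, 0.15, 0.043, -0.0, -0.0, -0.01]
[0, 0.002, 0.23, 0.043, -0.0, -0.0, -0.01]
[0, 0.002, 0.31, 0.043, -0.0, -0.0, -0.01]
[0, 0.002, 0.39, 0.043, -0.0, -0.0, -0.01]
[(np.float64(5.492498921455535e-09), np.float64(0.07099999999870628), np.float64(0.0007066244438564104)), (np.float64(0.012754363604850405), np.float64(0.09094745742383514), np.float64(1.1344640137963142)), (np.float64(0.0644138321425941), np.float64(0.11503685931106347), np.float64(1.1304445178974216)), (np.float64(0.07703616189811523), np.float64(0.135068318591981), np.float64(0.0)), (np.float64(0.07703616189811523), np.float64(0.20706831859198102), np.float64(0.0))]
```

Request:
{"api": "drive_tool", "payload": {"steps": [[[0, 0, 0.07, 0.04, 0, 0, 0], [0, 0, 0.15, 0.04, 0, 0, 0], [0, 0, 0.23, 0.04, 0, 0, 0], [0, 0, 0.31, 0.04, 0, 0, 0], [0, 0, 0.39, 0.04, 0, 0, 0]]]}}

```text
time: 10.55
tcp_pos: [0.5085, 0.1184, 0.1812]
ee_rot: [0.01, 1.0, 0.0, 0.0]
force: [0.6, 0.7, -1.6]
finger_gap: 0.0134
finger_force: 59.4
```

Request:
{"api": "drive_tool", "payload": {"steps": [[[0, 0, 0.08, 0, 0, 0, 0], [0, 0, 0.16, 0, 0, 0, 0], [0, 0, 0.24, 0, 0, 0, 0], [0, 0, 0.32, 0, 0, 0, 0], [0, 0, 0.4, 0, 0, 0, 0]]]}}

```text
time: 11.05
tcp_pos: [0.5088, 0.1381, 0.1812]
ee_rot: [0.01, 1.0, -0.0, -0.0]
force: [-0.7, 0.6, -2.1]
finger_gap: 0.0132
finger_force: 59.4
```

```bash
python3 path.py 68.5 71 73 75 77
```

```text
t 11.05 s 66.5 off [ 0.1 -0.   0.2] yaw err [-0.  0. -0.] F [-0.7  0.6 -2.1] M [-0.01 -0.02 -0.01] grip 59.4 j [ 0.27  0.19 -0.69  1.81  0.13  1.19  1.1 ]
[0, 0.001, 0.04, 0.004, -0.0, -0.0, -0.01]
[0, 0.001, 0.09, 0.004, -0.0, -0.0, 0.0]
[0, -0.001, 0.128, 0.004, -0.0, -0.0, 0.87]
[0, -0.006, 0.165, 0.004, -0.0, -0.0, 1.74]
[0, -0.014, 0.202, 0.004, -0.0, -0.0, 2.61]
```

Request:
{"api": "drive_tool", "payload": {"steps": [[[0, 0, 0.04, 0, 0, 0, 0.1], [0, 0, 0.09, 0, 0, 0, 0.4], [0, 0, 0.13, 0, 0, 0, 0.95], [0, -0.005, 0.165, 0, 0, 0, 1.75], [0, -0.015, 0.2, 0, 0, 0, 2.6]]]}}

```text
time: 11.55
tcp_pos: [0.5098, 0.1479, 0.1812]
ee_rot: [0.148, 0.989, -0.0, -0.0]
force: [-0.0, 0.1, -2.3]
finger_gap: 0.0128
finger_force: 59.5
```

```bash
python3 path.py 79 81 83 85 87
```

```text
t 11.55 s 76.5 off [0.2 0.2 0.2] yaw err [-0.   0.  -1.5] F [-0.1  0.1 -2.3] M [ 0.   -0.    0.01] grip 59.5 j [ 0.23  0.19 -0.66  1.8   0.13  1.19  0.81]
[0, 0.002, 0.043, 0.004, -0.0, -0.0, 0.84]
[0, -0.003, 0.081, 0.004, -0.0, -0.0, 1.7]
[0, -0.012, 0.117, 0.004, -0.0, -0.0, 2.57]
[0, -0.023, 0.153, 0.004, -0.0, -0.0, 3.44]
[0, -0.038, 0.188, 0.004, -0.0, -0.0, 4.31]
```

Request:
{"api": "drive_tool", "payload": {"steps": [[[0, 0, 0.04, 0, 0, 0, 0.85], [0, -0.005, 0.08, 0, 0, 0, 1.7], [0, -0.01, 0.115, 0, 0, 0, 2.55], [0, -0.025, 0.15, 0, 0, 0, 3.4], [0, -0.04, 0.185, 0, 0, 0, 4.3]]]}}

```text
time: 12.05
tcp_pos: [0.5145, 0.1561, 0.1812]
ee_rot: [0.365, 0.931, -0.0, -0.0]
force: [-0.1, -0.5, -1.4]
finger_gap: 0.0132
finger_force: 59.5
```

```bash
python3 path.py 89 91 93 95 97
```

```text
t 12.05 s 87.00000000000001 off [ 0.2 -0.1  0.2] yaw err [-0.  0.  0.] F [ 0.3 -0.4 -1.4] M [ 0.06  0.01 -0.03] grip 59.5 j [ 0.18  0.2  -0.62  1.79  0.12  1.19  0.35]
[0, 0.002, 0.039, 0.003, -0.0, -0.0, 0.87]
[0, -0.003, 0.076, 0.003, -0.0, -0.0, 1.74]
[0, -0.012, 0.113, 0.003, -0.0, -0.0, 2.61]
[0, -0.024, 0.149, 0.003, -0.0, -0.0, 3.48]
[0, -0.039, 0.185, 0.003, -0.0, -0.0, 3.89]
```

Request:
{"api": "drive_tool", "payload": {"steps": [[[0, 0, 0.04, 0, 0, 0, 0.85], [0, -0.005, 0.075, 0, 0, 0, 1.7], [0, -0.01, 0.115, 0, 0, 0, 2.5], [0, -0.025, 0.15, 0, 0, 0, 3.3], [0, -0.04, 0.185, 0, 0, 0, 3.8]]]}}

```text
time: 12.55
tcp_pos: [0.5222, 0.1616, 0.1812]
ee_rot: [0.541, 0.841, -0.0, -0.0]
force: [-0.9, 0.9, -1.9]
finger_gap: 0.013
finger_force: 59.5
```

```bash
python3 path.py 101 105 109 113 117
```

```text
t 12.55 s 97.0 off [-0.   0.   0.2] yaw err [-0.   0.   0.6] F [-1.2 -0.4 -1.9] M [ 0.07 -0.03  0.01] grip 59.5 j [ 0.13  0.21 -0.57  1.77  0.12  1.2  -0.05]
[0, -0.001, 0.079, 0.003, -0.0, 0.0, 0.09]
[0, -0.002, 0.159, 0.003, -0.0, 0.0, 0.09]
[0, -0.002, 0.239, 0.003, -0.0, 0.0, 0.09]
[0, -0.003, 0.319, 0.003, -0.0, 0.0, 0.09]
[0, -0.004, 0.399, 0.003, -0.0, 0.0, 0.09]
```

Request:
{"api": "drive_tool", "payload": {"steps": [[[0, 0, 0.08, 0, 0, 0, 0.1], [0, 0, 0.16, 0, 0, 0, 0.1], [0, 0, 0.24, 0, 0, 0, 0.1], [0, 0, 0.32, 0, 0, 0, 0.1], [0, -0.005, 0.4, 0, 0, 0, 0.1]]]}}

```text
time: 13.05
tcp_pos: [0.5407, 0.1699, 0.1811]
ee_rot: [0.544, 0.839, 0.0, -0.0]
force: [-0.1, 0.4, -0.9]
finger_gap: 0.0131
finger_force: 59.4
```

```bash
python3 path.py 121 125 129 133 137
```

```text
t 13.05 s 117.50000000000001 off [-0.  -0.2  0.1] yaw err [0.  0.  0.2] F [-0.4  0.1 -0.9] M [0.   0.05 0.01] grip 59.4 j [ 0.11  0.25 -0.57  1.72  0.15  1.21 -0.08]
[0, -0.001, 0.073, 0.003, -0.0, -0.0, 0.03]
[0, -0.001, 0.153, 0.003, -0.0, -0.0, 0.03]
[0, -0.001, 0.233, 0.003, -0.0, -0.0, 0.03]
[0, -0.002, 0.313, 0.003, -0.0, -0.0, 0.03]
[0, -0.002, 0.393, 0.003, -0.0, -0.0, 0.03]
```

Request:
{"api": "drive_tool", "payload": {"steps": [[[0, 0, 0.075, 0, 0, 0, 0.03], [0, 0, 0.155, 0, 0, 0, 0.03], [0, 0, 0.235, 0, 0, 0, 0.03], [0, 0, 0.315, 0, 0, 0, 0.03], [0, 0, 0.39, 0, 0, 0, 0.03]]]}}

```text
time: 13.55
tcp_pos: [0.5585, 0.1777, 0.1812]
ee_rot: [0.546, 0.838, -0.0, -0.0]
force: [-1.0, 0.7, -1.0]
finger_gap: 0.0133
finger_force: 59.4
```

```bash
python3 path.py 140 143 146 149 151
```

```text
t 13.55 s 137.0 off [-0.  -0.2  0.2] yaw err [-0.  0. -0.] F [-1.1 -0.6 -1. ] M [ 0.04  0.02 -0.02] grip 59.4 j [ 0.09  0.29 -0.56  1.68  0.17  1.22 -0.1 ]
[0, -0.001, 0.064, 0.004, -0.0, -0.0, -0.0]
[0, -0.001, 0.124, 0.004, -0.0, -0.0, -0.0]
[0, -0.001, 0.184, 0.004, -0.0, -0.0, -0.0]
[0, -0.001, 0.244, 0.004, -0.0, -0.0, -0.0]
[0, -0.001, 0.284, 0.004, -0.0, -0.0, -0.0]
```

Request:
{"api": "drive_tool", "payload": {"steps": [[[0, 0, 0.065, 0, 0, 0, 0], [0, 0, 0.125, 0, 0, 0, 0], [0, 0, 0.185, 0, 0, 0, 0], [0, 0, 0.245, 0, 0, 0, -0.1], [0, 0, 0.285, 0, 0, 0, -0.3]]]}}

```text
time: 14.05
tcp_pos: [0.5715, 0.1835, 0.1812]
ee_rot: [0.532, 0.847, 0.0, 0.0]
force: [-0.4, 0.8, -0.8]
finger_gap: 0.0133
finger_force: 59.4
```

```bash
python3 path.py 153 155 157 159 161
```

```text
t 14.05 s 151.0 off [-0.1 -0.1  0.2] yaw err [0.  0.  1.9] F [-0.8 -0.  -0.8] M [ 0.02 -0.02  0.02] grip 59.4 j [ 0.08  0.32 -0.57  1.64  0.18  1.23 -0.08]
[0, -0.003, 0.041, 0.004, 0.0, -0.0, 0.27]
[0, -0.002, 0.083, 0.004, 0.0, -0.0, -0.6]
[0, 0.003, 0.125, 0.004, 0.0, -0.0, -1.46]
[0, 0.011, 0.167, 0.004, 0.0, -0.0, -2.33]
[0, 0.023, 0.207, 0.004, 0.0, -0.0, -3.2]
```

Request:
{"api": "drive_tool", "payload": {"steps": [[[0, 0, 0.04, 0, 0, 0, 0], [0, 0, 0.085, 0, 0, 0, -0.65], [0, 0.005, 0.125, 0, 0, 0, -1.5], [0, 0.01, 0.165, 0, 0, 0, -2.35], [0, 0.025, 0.205, 0, 0, 0, -3.2]]]}}

```text
time: 14.55
tcp_pos: [0.5801, 0.189, 0.1812]
ee_rot: [0.382, 0.924, -0.0, -0.0]
force: [0.5, -0.3, -0.8]
finger_gap: 0.0133
finger_force: 59.4
```

```bash
python3 path.py 163 165 167 169 171
```

```text
t 14.55 s 160.5 off [-0.1  0.2  0.2] yaw err [-0.   0.   1.4] F [ 0.6  0.1 -0.8] M [0.05 0.03 0.02] grip 59.4 j [ 0.11  0.35 -0.62  1.62  0.21  1.24  0.24]
[0, -0.0, 0.047, 0.004, -0.0, -0.0, -0.85]
[0, 0.005, 0.089, 0.004, -0.0, -0.0, -1.71]
[0, 0.015, 0.13, 0.004, -0.0, -0.0, -2.58]
[0, 0.028, 0.171, 0.004, -0.0, -0.0, -3.45]
[0, 0.045, 0.21, 0.004, -0.0, -0.0, -4.32]
```

Request:
{"api": "drive_tool", "payload": {"steps": [[[0, 0, 0.045, 0, 0, 0, -0.85], [0, 0.005, 0.09, 0, 0, 0, -1.7], [0, 0.015, 0.13, 0, 0, 0, -2.55], [0, 0.03, 0.17, 0, 0, 0, -3.45], [0, 0.045, 0.21, 0, 0, 0, -4.3]]]}}

```text
time: 15.05
tcp_pos: [0.5859, 0.198, 0.1812]
ee_rot: [0.166, 0.986, -0.0, -0.0]
force: [0.1, -0.5, -1.9]
finger_gap: 0.0133
finger_force: 59.4
```

```bash
python3 path.py 173 175 177 179 182
```

```text
t 15.05 s 171.0 off [0.  0.  0.2] yaw err [-0.   0.  -0.1] F [ 0.2 -0.4 -1.9] M [ 0.02  0.03 -0.04] grip 59.4 j [ 0.15  0.39 -0.69  1.59  0.26  1.25  0.65]
[0, 0.002, 0.042, 0.004, -0.0, -0.0, -0.89]
[0, 0.008, 0.084, 0.004, -0.0, -0.0, -1.75]
[0, 0.018, 0.125, 0.004, -0.0, -0.0, -2.62]
[0, 0.03, 0.165, 0.004, -0.0, -0.0, -3.0]
[0, 0.049, 0.222, 0.004, -0.0, -0.0, -3.0]
```

Request:
{"api": "drive_tool", "payload": {"steps": [[[0, 0, 0.04, 0, 0, 0, -0.85], [0, 0.01, 0.085, 0, 0, 0, -1.7], [0, 0.02, 0.125, 0, 0, 0, -2.45], [0, 0.03, 0.165, 0, 0, 0, -2.9], [0, 0.05, 0.22, 0, 0, 0, -3]]]}}

```text
time: 15.55
tcp_pos: [0.5872, 0.209, 0.1812]
ee_rot: [0.011, 1.0, -0.0, -0.0]
force: [-0.3, -1.3, -2.3]
finger_gap: 0.0132
finger_force: 59.4
```

```bash
python3 path.py 186 190 194 198 202
```

```text
t 15.55 s 182.0 off [-0.  -0.2  0.2] yaw err [-0.   0.  -0.2] F [-0.2 -1.3 -2.3] M [-0.04  0.04 -0.02] grip 59.4 j [ 0.16  0.41 -0.74  1.58  0.29  1.27  0.92]
[0, -0.0, 0.084, 0.003, -0.0, -0.0, -0.03]
[0, -0.0, 0.164, 0.003, -0.0, -0.0, -0.03]
[0, 0.0, 0.244, 0.003, -0.0, -0.0, -0.03]
[0, 0.0, 0.324, 0.003, -0.0, -0.0, -0.03]
[0, 0.001, 0.404, 0.003, -0.0, -0.0, -0.03]
```

Request:
{"api": "drive_tool", "payload": {"steps": [[[0, 0, 0.08, 0, 0, 0, 0], [0, 0, 0.16, 0, 0, 0, 0], [0, 0, 0.24, 0, 0, 0, 0], [0, 0, 0.32, 0, 0, 0, 0], [0, 0, 0.4, 0, 0, 0, 0]]]}}

```text
time: 16.05
tcp_pos: [0.5875, 0.2296, 0.1812]
ee_rot: [0.012, 1.0, 0.0, 0.0]
force: [0.7, -0.2, -2.2]
finger_gap: 0.0133
finger_force: 59.4
```

Run:
```python
from path import *
where(); snap('wrist','w8.png'); a=cv2.imread('pics/w8.png')
cv2.imwrite('pics/c8.png',cv2.convertScaleAbs(cv2.resize(a[110:320,220:500],(800,600),interpolation=cv2.INTER_CUBIC),alpha=1.4))
Rr=R.from_euler('z',yw).as_matrix()
print([proj('w8.png',tip+Rr@[x,y,0]).round(1).tolist() for x,y in ((.077,.16),(.077,.2),(.077,.226),(.077,.23))])
```

```text
t 16.05 s 202.5 off [-0.1 -0.1  0.2] yaw err [ 0.  -0.  -0.2] F [ 0.7 -0.2 -2.2] M [ 0.01 -0.02 -0.01] grip 59.4 j [ 0.13  0.43 -0.75  1.56  0.3   1.27  0.89]
[[278.7, 236.9], [350.3, 236.6], [396.8, 236.4], [403.9, 236.3]]
```

View pics/c8.png

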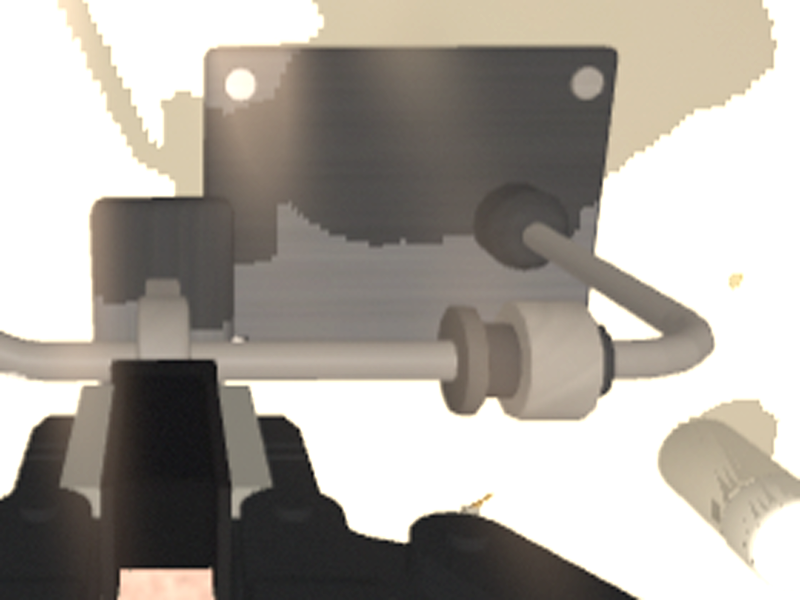

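The wrist view shows the buffer face near (452,360) and the eye centre near (164,340), a gap of about 51 mm to contact. That puts contact at s ≈ 254 and the collar face about 105 mm past bend 2.

Request:
{"api": "drive_tool", "payload": {"steps": [[[0, 0, 0.08, 0, 0, 0, 0], [0, 0, 0.16, 0, 0, 0, 0], [0, 0, 0.24, 0, 0, 0, 0], [0, 0, 0.32, 0, 0, 0, 0], [0, 0, 0.4, 0, 0, 0, -0.03]]]}}

```text
time: 16.6
tcp_pos: [0.588, 0.2495, 0.1812]
ee_rot: [0.01, 1.0, 0.0, -0.0]
force: [-0.7, -0.4, -1.3]
finger_gap: 0.0125
finger_force: 59.4
```

Request:
{"api": "drive_tool", "payload": {"steps": [[[0, 0, 0.08, 0, 0, 0, 0], [0, 0, 0.16, 0, 0, 0, 0], [0, 0, 0.24, 0, 0, 0, 0], [0, 0, 0.32, 0, 0, 0, 0], [0, 0, 0.38, 0, 0, 0, 0]]]}}

```text
time: 17.1
tcp_pos: [0.5883, 0.2686, 0.1812]
ee_rot: [0.01, 1.0, 0.0, -0.0]
force: [0.4, 0.3, -1.3]
finger_gap: 0.013
finger_force: 59.4
```

```bash
cat > feel.py <<'E'
from path import *
where()
def avg(n=6):
    Rr=R.from_euler('z',yw).as_matrix(); f=[];m=[];p=[]
    for _ in range(n):
        cams.camera('wrist'); s=get_state(); f.append(Rr.T@s['force']); m.append(Rr.T@s['moment']); p.append(Rr.T@(np.array(s['tcp_pos'])-tip)*1e3)
    print('avg F',np.mean(f,0).round(2),'sd',np.std(f,0).round(2),'M',np.mean(m,0).round(3),'p',np.mean(p,0).round(2),'t',round(s['time'],2))
avg()
E
python3 feel.py
```

```text
t 17.1 s 241.5 off [-0.1 -0.1  0.2] yaw err [ 0.  0. -0.] F [ 0.4  0.3 -1.3] M [-0.05  0.    0.01] grip 59.4 j [ 0.06  0.46 -0.75  1.52  0.32  1.29  0.83]
avg F [-0.27  0.15 -1.89] sd [0.61 0.27 0.87] M [-0.002 -0.007 -0.002] p [ 78.28 198.26  41.19] t 17.4
```

Request:
{"api": "drive_tool", "payload": {"steps": [[[0, 0, 0.04, 0, 0, 0, 0], [0, 0, 0.08, 0, 0, 0, 0], [0, 0, 0.12, 0, 0, 0, 0], [0, 0, 0.14, 0, 0, 0, 0], [0, 0, 0.16, 0, 0, 0, 0]]]}}

```text
time: 17.9
tcp_pos: [0.5885, 0.2763, 0.1812]
ee_rot: [0.01, 1.0, 0.0, -0.0]
force: [-0.8, -0.5, -1.9]
finger_gap: 0.013
finger_force: 59.4
```

Request:
{"api": "drive_tool", "payload": {"steps": [[[0, 0, 0.01, 0, 0, 0, 0], [0, 0, 0.02, 0, 0, 0, 0], [0, 0, 0.03, 0, 0, 0, 0], [0, 0, 0.04, 0, 0, 0, 0], [0, 0, 0.04, 0, 0, 0, 0]]]}}

```text
time: 18.4
tcp_pos: [0.5886, 0.2782, 0.1812]
ee_rot: [0.01, 1.0, 0.0, -0.0]
force: [-0.5, -0.2, -1.3]
finger_gap: 0.013
finger_force: 59.4
```

```bash
python3 feel.py
```

```text
t 18.4 s 251.0 off [-0.   0.   0.2] yaw err [ 0.  0. -0.] F [-0.5 -0.3 -1.3] M [-0.02  0.    0.  ] grip 59.4 j [ 0.04  0.47 -0.75  1.5   0.33  1.29  0.81]
avg F [ 0.09  0.02 -1.46] sd [0.42 0.34 0.43] M [ 0.016 -0.001 -0.012] p [ 78.35 208.01  41.22] t 18.7
```

Request:
{"api": "drive_tool", "payload": {"steps": [[[0, 0, 0.01, 0, 0, 0, 0], [0, 0, 0.02, 0, 0, 0, 0], [0, 0, 0.03, 0, 0, 0, 0], [0, 0, 0.03, 0, 0, 0, 0], [0, 0, 0.03, 0, 0, 0, 0]]]}}

```text
time: 19.2
tcp_pos: [0.5886, 0.2797, 0.1812]
ee_rot: [0.01, 1.0, 0.0, -0.0]
force: [-0.1, 0.9, -1.4]
finger_gap: 0.0132
finger_force: 59.4
```

```bash
python3 feel.py
```

```text
t 19.2 s 252.5 off [-0.  -0.   0.2] yaw err [ 0.  0. -0.] F [-0.1  0.9 -1.4] M [ 0.01 -0.01  0.  ] grip 59.4 j [ 0.04  0.47 -0.75  1.5   0.33  1.29  0.81]
avg F [-0.33  0.14 -1.67] sd [0.55 0.29 0.47] M [ 0.012 -0.006  0.006] p [ 78.35 209.52  41.2 ] t 19.5
```

Request:
{"api": "drive_tool", "payload": {"steps": [[[0, 0, 0.01, 0, 0, 0, 0], [0, 0, 0.02, 0, 0, 0, 0], [0, 0, 0.02, 0, 0, 0, 0], [0, 0, 0.02, 0, 0, 0, 0], [0, 0, 0.02, 0, 0, 0, 0]]]}}

```text
time: 20.0
tcp_pos: [0.5886, 0.2807, 0.1812]
ee_rot: [0.01, 1.0, 0.0, -0.0]
force: [0.1, -0.3, -1.4]
finger_gap: 0.0131
finger_force: 59.4
```

```bash
python3 feel.py
```

```text
t 20.0 s 253.5 off [-0.  -0.   0.2] yaw err [ 0.  0. -0.] F [ 0.1 -0.3 -1.4] M [-0.04  0.04 -0.02] grip 59.4 j [ 0.04  0.47 -0.75  1.5   0.33  1.29  0.81]
avg F [ 0.06 -0.14 -1.31] sd [0.32 0.4  0.53] M [ 0.009 -0.    -0.003] p [ 78.35 210.5   41.21] t 20.3
```

Request:
{"api": "drive_tool", "payload": {"steps": [[[0, 0, 0.01, 0, 0, 0, 0], [0, 0, 0.02, 0, 0, 0, 0], [0, 0, 0.02, 0, 0, 0, 0], [0, 0, 0.02, 0, 0, 0, 0], [0, 0, 0.02, 0, 0, 0, 0]]]}}

```text
time: 20.8
tcp_pos: [0.5887, 0.2814, 0.1812]
ee_rot: [0.01, 1.0, -0.0, -0.0]
force: [0.1, -1.9, -0.7]
finger_gap: 0.0128
finger_force: 59.5
```

```bash
python3 feel.py
```

```text
t 20.8 s 254.0 off [0.1 0.2 0.2] yaw err [-0.  0. -0.] F [ 0.1 -1.9 -0.7] M [-0.5  0.1  0. ] grip 59.5 j [ 0.04  0.48 -0.75  1.5   0.33  1.29  0.81]
avg F [-0.18 -1.85 -1.21] sd [0.39 0.55 0.74] M [-0.539  0.051 -0.012] p [ 78.39 211.32  41.18] t 21.1
```

Contact is made, at about 1.9 N. I'll push on gently.

Request:
{"api": "drive_tool", "payload": {"steps": [[[0, 0, 0.005, 0, 0, 0, 0], [0, 0, 0.01, 0, 0, 0, 0], [0, 0, 0.015, 0, 0, 0, 0], [0, 0, 0.02, 0, 0, 0, 0], [0, 0, 0.02, 0, 0, 0, 0]]]}}

```text
time: 21.6
tcp_pos: [0.5888, 0.2821, 0.1812]
ee_rot: [0.01, 1.0, -0.0, -0.0]
force: [-1.4, -5.7, 0.9]
finger_gap: 0.013
finger_force: 59.7
```

```bash
python3 feel.py
```

```text
t 21.6 s 255.0 off [ 0.1 -0.1  0.2] yaw err [-0.   0.  -0.1] F [-1.3 -5.7  0.9] M [-1.23  0.18 -0.02] grip 59.7 j [ 0.03  0.48 -0.75  1.5   0.33  1.3   0.8 ]
avg F [-0.99 -5.23  0.5 ] sd [0.6  0.22 0.74] M [-1.261  0.189 -0.02 ] p [ 78.43 211.97  41.18] t 21.9
```

Request:
{"api": "drive_tool", "payload": {"steps": [[[0, 0, 0.005, 0, 0, 0, 0], [0, 0, 0.01, 0, 0, 0, 0], [0, 0, 0.015, 0, 0, 0, 0], [0, 0, 0.015, 0, 0, 0, 0], [0, 0, 0.015, 0, 0, 0, 0]]]}}

```text
time: 22.4
tcp_pos: [0.5888, 0.2824, 0.1812]
ee_rot: [0.01, 1.0, -0.001, -0.0]
force: [-0.4, -6.2, 2.8]
finger_gap: 0.0129
finger_force: 59.9
```

```bash
python3 feel.py
```

```text
t 22.4 s 255.0 off [0.1 0.1 0.2] yaw err [-0.1  0.  -0.1] F [-0.2 -6.2  2.8] M [-1.56  0.29  0.02] grip 59.9 j [ 0.03  0.48 -0.75  1.5   0.33  1.3   0.8 ]
avg F [-1.36 -6.71  1.52] sd [0.48 0.31 0.63] M [-1.61   0.303  0.002] p [ 78.47 212.29  41.17] t 22.7
```

Request:
{"api": "drive_tool", "payload": {"steps": [[[0, 0, 0.005, 0, 0, 0, 0], [0, 0, 0.01, 0, 0, 0, 0], [0, 0, 0.015, 0, 0, 0, 0], [0, 0, 0.015, 0, 0, 0, 0], [0, 0, 0.015, 0, 0, 0, 0]]]}}

```text
time: 23.2
tcp_pos: [0.5888, 0.2827, 0.1812]
ee_rot: [0.011, 1.0, -0.001, -0.0]
force: [-1.8, -7.0, 1.7]
finger_gap: 0.0129
finger_force: 60.0
```

Request:
{"api": "drive_tool", "payload": {"steps": [[[0, 0, 0, 0, 0, 0, 0], [0, 0, 0, 0, 0, 0, 0], [0, 0, 0, 0, 0, 0, 0], [0, 0, 0, 0, 0, 0, 0], [0, 0, 0, 0, 0, 0, 0]]]}}

```text
time: 23.7
tcp_pos: [0.5888, 0.2827, 0.1812]
ee_rot: [0.011, 1.0, -0.001, -0.0]
force: [-1.6, -7.3, 2.7]
finger_gap: 0.0132
finger_force: 60.0
```

```bash
python3 feel.py
```

```text
t 23.7 s 255.5 off [ 0.1 -0.1  0.2] yaw err [-0.1  0.  -0.1] F [-1.5 -7.3  2.7] M [-1.91  0.41 -0.01] grip 60.0 j [ 0.03  0.48 -0.74  1.5   0.33  1.3   0.8 ]
avg F [-1.69 -8.07  2.47] sd [0.47 0.39 0.25] M [-1.934  0.43  -0.   ] p [ 78.49 212.57  41.14] t 24.0
```

Held about 8 N for over a second. I'll relax, rest the eye on the rod, and release.

Request:
{"api": "drive_tool", "payload": {"steps": [[[0, 0, 0, 0, 0, 0, 0], [0, 0, 0, 0, 0, 0, 0], [0, 0, -0.01, 0, 0, 0, 0], [0, 0, -0.02, 0, 0, 0, 0], [0, 0, -0.03, 0, 0, 0, 0]]]}}

```text
time: 24.5
tcp_pos: [0.5888, 0.2821, 0.1812]
ee_rot: [0.01, 1.0, -0.0, -0.0]
force: [-1.0, -2.4, 0.4]
finger_gap: 0.0129
finger_force: 59.8
```

Request:
{"api": "drive_tool", "payload": {"steps": [[[0, 0, -0.01, 0, 0, 0, 0], [0, 0, -0.02, 0, 0, 0, 0], [0, 0, -0.03, 0.01, 0, 0, 0], [0, 0, -0.035, 0.02, 0, 0, 0], [0, 0, -0.035, 0.03, 0, 0, 0]]]}}

```text
time: 25.0
tcp_pos: [0.5886, 0.2813, 0.1797]
ee_rot: [0.01, 1.0, 0.0, 0.0]
force: [0.2, -2.1, -0.7]
finger_gap: 0.0128
finger_force: 59.6
```

```bash
python3 feel.py
```

```text
t 25.0 s 254.0 off [-0.   0.1 -1.3] yaw err [ 0. -0. -0.] F [ 0.2 -2.1 -0.7] M [-0.4  -0.06 -0.05] grip 59.6 j [ 0.04  0.48 -0.75  1.5   0.33  1.29  0.81]
avg F [ 0.64 -1.3  -1.38] sd [0.65 0.41 0.46] M [-0.252 -0.104 -0.01 ] p [ 78.27 211.13  39.65] t 25.3
```

Request:
{"api": "drive_tool", "payload": {"steps": [[[0, 0, -0.005, 0.01, 0, 0, 0], [0, 0, -0.005, 0.015, 0, 0, 0], [0, 0, -0.005, 0.015, 0, 0, 0], [0, 0, -0.005, 0.015, 0, 0, 0], [0, 0, -0.005, 0.015, 0, 0, 0]]], "newtons": 20}}

```text
time: 25.8
tcp_pos: [0.5885, 0.281, 0.1791]
ee_rot: [0.01, 1.0, 0.0, -0.0]
force: [-1.2, 1.0, -0.6]
finger_gap: 0.013
finger_force: 59.6
```

```bash
python3 feel.py
```

```text
t 25.8 s 254.0 off [-0.1 -0.2 -1.9] yaw err [ 0.  0. -0.] F [-1.2  1.  -0.6] M [ 0.17  0.11 -0.05] grip 59.6 j [ 0.04  0.48 -0.75  1.5   0.33  1.29  0.81]
avg F [-0.39  0.62 -0.01] sd [0.27 0.48 0.87] M [ 0.216  0.107 -0.018] p [ 78.29 210.76  39.05] t 26.1
```

The eye is now resting on the rod. Opening.

Request:
{"api": "drive_tool", "payload": {"steps": [[[0.25, 0, 0, 0, 0, 0, 0], [0.3, 0, 0, 0, 0, 0, 0], [0.4, 0, 0, 0, 0, 0, 0], [0.5, 0, 0, 0, 0, 0, 0], [0.5, 0, 0, 0, 0, 0, 0]]]}}

```text
time: 26.6
tcp_pos: [0.5887, 0.2806, 0.179]
ee_rot: [0.01, 1.0, -0.0, 0.0]
force: [-0.6, 0.1, -0.5]
finger_gap: 0.0427
finger_force: 0.0
```

Run:
```python
from path import *
where(); print(get_state()['finger_gap'])
a=cams.camera('wrist')['frame'].copy(); 
for _ in range(3): b=cams.camera('wrist')['frame']
cv2.imwrite('pics/r1.png',b[:,:,::-1]); g=cv2.cvtColor(b,cv2.COLOR_RGB2GRAY); print('motion',cv2.absdiff(a,b).mean().round(2),cv2.absdiff(a,b).max())
for v in(190,200,212,222,228): print(v,g[v,235:320:2].tolist())
print('col',g[165:245:3,277].tolist())
```

```text
t 26.6 s 253.5 off [ 0.1 -0.1 -2. ] yaw err [-0. -0. -0.] F [-0.6  0.1 -0.5] M [ 0.    0.03 -0.01] grip 0.0 j [ 0.04  0.48 -0.75  1.5   0.33  1.29  0.81]
0.042687950159279314
motion 0.6 97
190 [208, 120, 112, 114, 113, 114, 111, 108, 106, 75, 71, 68, 63, 58, 57, 53, 54, 51, 52, 52, 55, 53, 53, 52, 53, 54, 52, 54, 55, 55, 55, 55, 55, 53, 56, 58, 58, 59, 61, 60, 61, 86, 89]
200 [209, 125, 109, 113, 113, 113, 112, 110, 107, 77, 72, 68, 64, 59, 58, 53, 54, 53, 51, 53, 54, 52, 53, 52, 53, 53, 52, 52, 56, 54, 55, 54, 54, 51, 56, 58, 59, 60, 60, 61, 62, 90, 92]
212 [209, 160, 102, 108, 109, 109, 109, 108, 106, 77, 73, 68, 64, 60, 58, 54, 54, 52, 63, 83, 83, 83, 82, 82, 74, 53, 52, 53, 54, 53, 53, 53, 52, 50, 88, 91, 91, 90, 91, 91, 92, 92, 92]
222 [210, 184, 97, 104, 105, 106, 106, 106, 104, 86, 95, 97, 96, 93, 93, 90, 91, 101, 103, 103, 103, 103, 103, 104, 102, 100, 61, 67, 67, 64, 55, 52, 51, 48, 88, 90, 84, 108, 112, 112, 109, 109, 110]
228 [210, 210, 94, 103, 105, 99, 111, 120, 102, 88, 95, 97, 96, 94, 93, 89, 91, 108, 113, 113, 113, 111, 110, 111, 109, 107, 62, 75, 74, 73, 61, 49, 49, 49, 50, 50, 55, 102, 118, 120, 121, 120, 120]
col [54, 53, 53, 52, 52, 40, 51, 53, 53, 54, 53, 53, 54, 54, 53, 83, 82, 90, 97, 103, 108, 111, 115, 102, 20, 18, 16]
```

The hanger hangs free in place. Withdrawing straight up.

Request:
{"api": "drive_tool", "payload": {"steps": [[[0.5, 0, 0, -0.2, 0, 0, 0], [0.5, 0, 0, -0.5, 0, 0, 0], [0.5, 0, 0, -0.9, 0, 0, 0], [0.5, 0, 0, -1.4, 0, 0, 0], [0.5, 0, 0, -1.8, 0, 0, 0]]]}}

```text
time: 27.3
tcp_pos: [0.5889, 0.2811, 0.2721]
ee_rot: [0.01, 1.0, 0.001, 0.001]
force: [1.0, 1.4, -0.2]
finger_gap: 0.043
finger_force: 0.0
```

Run:
```python
from path import *
where()
fs=[cams.camera('scene')['frame'].astype(int) for _ in range(12)]
print('motion',[(abs(fs[i]-fs[i+1]).mean().round(3),abs(fs[i]-fs[i+1]).max()) for i in (0,5,10)])
snap('wrist','end.png'); snap('scene','se.png')
Rr=R.from_euler('z',yw).as_matrix()
g=cv2.imread('pics/end.png',0)
for n,p in(('eye top',[.077,.2108,.0085]),('block top',[.077,.2108,.062]),('foot -x',[.054,.2108,-.042]),('stop face',[.077,.2265,0])): print(n,proj('end.png',tip+Rr@p).round(1))
u,v=proj('end.png',tip+Rr@[.077,.2108,.01]).astype(int)
cv2.imwrite('pics/ce.png',cv2.resize(cv2.imread('pics/end.png')[max(0,v-100):v+80,u-120:u+120],(800,600),interpolation=cv2.INTER_CUBIC))
```

```text
t 27.3 s 254.0 off [ 0.3 -0.1 91.1] yaw err [ 0.1 -0.1 -0. ] F [ 0.9  1.4 -0.2] M [0.   0.   0.06] grip 0.0 j [ 0.04  0.42 -0.76  1.38  0.29  1.45  0.84]
motion [(np.float64(0.993), np.int64(155)), (np.float64(0.724), np.int64(85)), (np.float64(0.675), np.int64(47))]
eye top [278.2 201.1]
block top [278.4 222.6]
foot -x [278.1 162.7]
stop face [297.5 198.4]
```

View pics/ce.png

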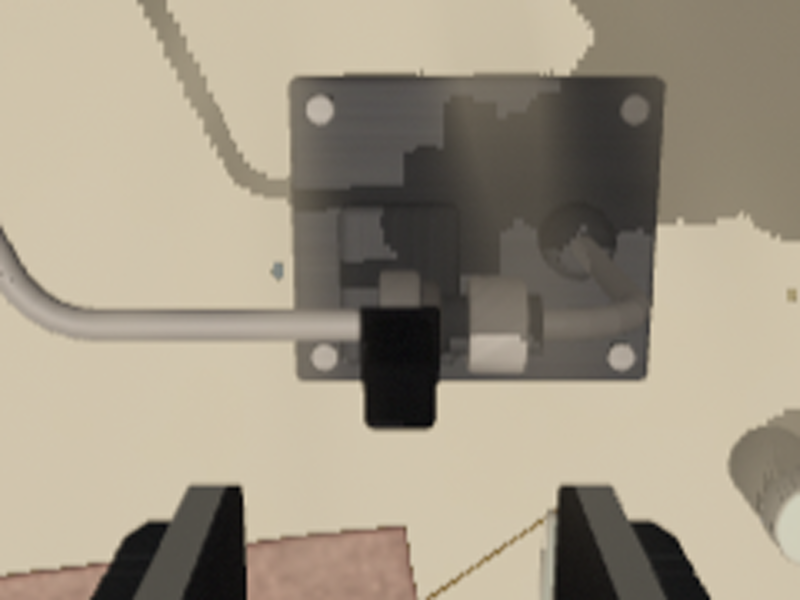

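The picture shows the hanger hanging upright at (400,330), directly before the buffer and collar at (495,325). The fingers are clear of it.

```bash
python3 -c "
from cell import ticket; print(ticket.close_job())"
```

```text
the job is handed in; nothing more can be done
None
```

The hanger is threaded round both bends and hangs upright and free at the stop's buffer after a push of about 8 N for a second, and the job is handed in; no verdict came back.

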